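Load the power-supply kit tray, low parts first

TASK

Make up the power-supply kit in the black tray, working from the lowest parts to the tallest so that nothing already loaded gets in the way: first lay the cover plate between the pins of its nest and press it down firmly so that it lies flat, then stand every heatsink in a pocket of the heatsink row, and only then stand every capacitor upright in a pocket of the tall row. Screw the orange cap of the tray's screw jar fully home as well, at any time, and leave the other things on the bench where they are.

Things in the scene. Friction and masses are not known exactly. Their poses are not given: they have to be found in the camera images.
- tray: black kit tray fixed to the bench, 250 x 250 mm, rim 12 mm high, floor 4 mm thick; origin on the bench under its centre; axes as the bench's but for a small turn: x across the rows, y along them. Plate nest and screw jar at x = -55 mm, row of three square grey heatsink pockets at x = 30 mm, row of three capacitor pockets at x = 88 mm; pockets 62 mm apart, walls 12 mm high
- nest (a point): centre of the cover-plate nest, on the tray floor: green 56 x 90 mm rectangle (90 along y), axes as the tray's; round it six tapered pins 10 mm high, two on each long side (32 mm either side of the middle), one at each short end, 2 mm clear of the plate at the floor, 5 mm at their tips; fingers have room on the long sides between the pins
- plate: flat cover plate of aluminium, 56 mm (x) x 90 mm (y) x 8 mm thick, with a row of vent slots, about 70 g; origin at the centre of its underside, z up; it lies on the bench at the start
- cap (a joint): turn of the orange screw cap on the jar: grows as the cap is turned clockwise seen from above (screwed on); it starts between 0 and 0.8 rad, the stop (fully screwed home) is at 2.6 rad; friction about 0.08 N m, stays where it is left; the cap sinks 3 mm on its thread on the way
- cap_top (a point): centre of the top of the orange screw cap, on its turning axis; cap 50 mm in diameter and 16 mm tall with fine ribs, its top about 63 mm above the bench when loose and 60 mm when home, on a clear jar 47 mm in diameter held fast in the tray's corner
- low0 (a point): centre of heatsink pocket 0 of 3, on the tray floor; pocket 42 x 42 mm inside, walls 12 mm high; axes as the tray's
- low1 (a point): centre of heatsink pocket 1 of 3, on the tray floor; pocket 42 x 42 mm inside, walls 12 mm high; axes as the tray's
- low2 (a point): centre of heatsink pocket 2 of 3, on the tray floor; pocket 42 x 42 mm inside, walls 12 mm high; axes as the tray's
- tall0 (a point): centre of capacitor pocket 0 of 3, on the tray floor; pocket 50 x 50 mm inside, walls 12 mm high; axes as the tray's
- tall1 (a point): centre of capacitor pocket 1 of 3, on the tray floor; pocket 50 x 50 mm inside, walls 12 mm high; axes as the tray's
- tall2 (a point): centre of capacitor pocket 2 of 3, on the tray floor; pocket 50 x 50 mm inside, walls 12 mm high; axes as the tray's
- heatsink0: finned aluminium heatsink, 36 x 36 mm and 30 mm tall (solid to grip on all four sides), origin at the centre of its underside, x and y axes square to its sides, z up; it stands on the bench at the start; may be absent
- heatsink1: finned aluminium heatsink, 36 x 36 mm and 30 mm tall (solid to grip on all four sides), origin at the centre of its underside, x and y axes square to its sides, z up; it stands on the bench at the start; may be absent
- heatsink2: finned aluminium heatsink, 36 x 36 mm and 30 mm tall (solid to grip on all four sides), origin at the centre of its underside, x and y axes square to its sides, z up; it stands on the bench at the start; may be absent
- capacitor0: tall electrolytic can capacitor, blue cylinder 45 mm in diameter and 95 mm tall with two screw terminals (3 mm) on its black top, about 180 g, origin at the centre of its underside, z up; it stands upright on the bench at the start; may be absent
- capacitor1: tall electrolytic can capacitor, blue cylinder 45 mm in diameter and 95 mm tall with two screw terminals (3 mm) on its black top, about 180 g, origin at the centre of its underside, z up; it stands upright on the bench at the start; may be absent
- capacitor2: tall electrolytic can capacitor, blue cylinder 45 mm in diameter and 95 mm tall with two screw terminals (3 mm) on its black top, about 180 g, origin at the centre of its underside, z up; it stands upright on the bench at the start; may be absent
- spool: bystander: reel of red wire, 58 mm in diameter, 36 mm tall; leave it alone
- multimeter: bystander: orange hand multimeter, 78 x 155 x 34 mm, lying on its back; leave it alone
- drink_can: bystander: plain red drinks can, 66 mm in diameter, 115 mm tall; leave it alone
- flux_bottle: bystander: small amber bottle with a white cap, 34 mm in diameter, 75 mm tall; leave it alone
- screwdriver: bystander: screwdriver with a yellow handle, 170 mm long, lying; leave it alone
- circuit_board: bystander: green circuit board, 70 x 100 x 12 mm; leave it alone

How it is judged:
On the way, in this order (a step that is already met when the one before it is completed fails the run):
1. the cover plate lies flat in its nest and is pressed down on the tray (more than 3 N), while no heatsink or capacitor is on the tray yet (horizontal distance between plate and nest below 0.006 m and z of plate in the frame of nest between -0.003 and 0.002 m and angle between plate's own z axis and vertical below 0.03 rad and contact force between plate and tray above 3 N and horizontal distance between each of heatsink0, heatsink1, heatsink2, capacitor0, capacitor1, capacitor2 and tray above 0.13 m), for 0.1 s.
2. every heatsink stands in a heatsink pocket, while no capacitor is on the tray yet (((horizontal distance between heatsink0 and low0 below 0.006 m and z of heatsink0 in the frame of low0 between -0.003 and 0.003 m and angle between heatsink0's own z axis and vertical below 0.06 rad) or (horizontal distance between heatsink0 and low1 below 0.006 m and z of heatsink0 in the frame of low1 between -0.003 and 0.003 m and angle between heatsink0's own z axis and vertical below 0.06 rad) or (horizontal distance between heatsink0 and low2 below 0.006 m and z of heatsink0 in the frame of low2 between -0.003 and 0.003 m and angle between heatsink0's own z axis and vertical below 0.06 rad)) and ((horizontal distance between heatsink1 and low0 below 0.006 m and z of heatsink1 in the frame of low0 between -0.003 and 0.003 m and angle between heatsink1's own z axis and vertical below 0.06 rad) or (horizontal distance between heatsink1 and low1 below 0.006 m and z of heatsink1 in the frame of low1 between -0.003 and 0.003 m and angle between heatsink1's own z axis and vertical below 0.06 rad) or (horizontal distance between heatsink1 and low2 below 0.006 m and z of heatsink1 in the frame of low2 between -0.003 and 0.003 m and angle between heatsink1's own z axis and vertical below 0.06 rad)) and ((horizontal distance between heatsink2 and low0 below 0.006 m and z of heatsink2 in the frame of low0 between -0.003 and 0.003 m and angle between heatsink2's own z axis and vertical below 0.06 rad) or (horizontal distance between heatsink2 and low1 below 0.006 m and z of heatsink2 in the frame of low1 between -0.003 and 0.003 m and angle between heatsink2's own z axis and vertical below 0.06 rad) or (horizontal distance between heatsink2 and low2 below 0.006 m and z of heatsink2 in the frame of low2 between -0.003 and 0.003 m and angle between heatsink2's own z axis and vertical below 0.06 rad)) and horizontal distance between each of capacitor0, capacitor1, capacitor2 and tray above 0.13 m), for 0.2 s.
3. every capacitor stands upright in a capacitor pocket (((horizontal distance between capacitor0 and tall0 below 0.006 m and z of capacitor0 in the frame of tall0 between -0.003 and 0.003 m and angle between capacitor0's own z axis and vertical below 0.06 rad) or (horizontal distance between capacitor0 and tall1 below 0.006 m and z of capacitor0 in the frame of tall1 between -0.003 and 0.003 m and angle between capacitor0's own z axis and vertical below 0.06 rad) or (horizontal distance between capacitor0 and tall2 below 0.006 m and z of capacitor0 in the frame of tall2 between -0.003 and 0.003 m and angle between capacitor0's own z axis and vertical below 0.06 rad)) and ((horizontal distance between capacitor1 and tall0 below 0.006 m and z of capacitor1 in the frame of tall0 between -0.003 and 0.003 m and angle between capacitor1's own z axis and vertical below 0.06 rad) or (horizontal distance between capacitor1 and tall1 below 0.006 m and z of capacitor1 in the frame of tall1 between -0.003 and 0.003 m and angle between capacitor1's own z axis and vertical below 0.06 rad) or (horizontal distance between capacitor1 and tall2 below 0.006 m and z of capacitor1 in the frame of tall2 between -0.003 and 0.003 m and angle between capacitor1's own z axis and vertical below 0.06 rad)) and ((horizontal distance between capacitor2 and tall0 below 0.006 m and z of capacitor2 in the frame of tall0 between -0.003 and 0.003 m and angle between capacitor2's own z axis and vertical below 0.06 rad) or (horizontal distance between capacitor2 and tall1 below 0.006 m and z of capacitor2 in the frame of tall1 between -0.003 and 0.003 m and angle between capacitor2's own z axis and vertical below 0.06 rad) or (horizontal distance between capacitor2 and tall2 below 0.006 m and z of capacitor2 in the frame of tall2 between -0.003 and 0.003 m and angle between capacitor2's own z axis and vertical below 0.06 rad))), for 0.2 s.
At the end, for the whole second after the job is handed in: Plate flat in its nest (within 6 mm, 2 mm off the floor, 0.03 rad); each heatsink present in a heatsink pocket, each capacitor present upright in a capacitor pocket (within 6 mm, 3 mm off the floor, 0.06 rad); jar cap past 2.45 rad; all parts at rest (all of step 3 and horizontal distance between plate and nest below 0.006 m and z of plate in the frame of nest between -0.003 and 0.002 m and angle between plate's own z axis and vertical below 0.03 rad and ((horizontal distance between heatsink0 and low0 below 0.006 m and z of heatsink0 in the frame of low0 between -0.003 and 0.003 m and angle between heatsink0's own z axis and vertical below 0.06 rad) or (horizontal distance between heatsink0 and low1 below 0.006 m and z of heatsink0 in the frame of low1 between -0.003 and 0.003 m and angle between heatsink0's own z axis and vertical below 0.06 rad) or (horizontal distance between heatsink0 and low2 below 0.006 m and z of heatsink0 in the frame of low2 between -0.003 and 0.003 m and angle between heatsink0's own z axis and vertical below 0.06 rad)) and ((horizontal distance between heatsink1 and low0 below 0.006 m and z of heatsink1 in the frame of low0 between -0.003 and 0.003 m and angle between heatsink1's own z axis and vertical below 0.06 rad) or (horizontal distance between heatsink1 and low1 below 0.006 m and z of heatsink1 in the frame of low1 between -0.003 and 0.003 m and angle between heatsink1's own z axis and vertical below 0.06 rad) or (horizontal distance between heatsink1 and low2 below 0.006 m and z of heatsink1 in the frame of low2 between -0.003 and 0.003 m and angle between heatsink1's own z axis and vertical below 0.06 rad)) and ((horizontal distance between heatsink2 and low0 below 0.006 m and z of heatsink2 in the frame of low0 between -0.003 and 0.003 m and angle between heatsink2's own z axis and vertical below 0.06 rad) or (horizontal distance between heatsink2 and low1 below 0.006 m and z of heatsink2 in the frame of low1 between -0.003 and 0.003 m and angle between heatsink2's own z axis and vertical below 0.06 rad) or (horizontal distance between heatsink2 and low2 below 0.006 m and z of heatsink2 in the frame of low2 between -0.003 and 0.003 m and angle between heatsink2's own z axis and vertical below 0.06 rad)) and value of joint cap above 2.45 rad and linear speed of each of plate, heatsink0, heatsink1, heatsink2, capacitor0, capacitor1, capacitor2 below 0.02 m/s); the robot touches nothing.
It fails at once if one of the other things on the bench (reel, multimeter, can, bottle, screwdriver, circuit board) is pushed more than 5 cm away (distance of any of spool, multimeter, drink_can, flux_bottle, screwdriver, circuit_board from where it was at the start of the episode above 0.05 m).
Of heatsink0, heatsink1, heatsink2 only 2 to 3 are there at a start; the rules pass over those that are not, and their reading is None.
Of capacitor0, capacitor1, capacitor2 only 2 to 3 are there at a start; the rules pass over those that are not, and their reading is None.
At some moment in a run one of heatsink0, heatsink1, heatsink2 may be knocked a few centimetres aside while the robot is not near it.
It also fails if it takes over 208 s, if anything falls off the work surface, if the arm or the gripper's body presses on something with over 40 N, if the wrist force passes 120 N, or if a joint passes its speed limit or range.

ROBOT

A 6-joint arm with a two-finger parallel gripper is mounted at the origin on the work surface. World frame = base frame: x ahead of the robot, y to its left, z up, the work surface at z = 0. Lengths are in m, angles in rad, forces in N, time in s.
With the tool pointing down it reaches from about 0.275 to 0.75 m from the base axis. Payload 10.2 kg.
Tool frame: the origin (TCP) lies between the finger pads; the fingertips stand 17 mm ahead of it and the grasp point (between the pads) lies 2 mm behind it (r.tips_ahead is the distance from the TCP to the fingertips, in m); z points along the fingers, x is the direction in which the jaws open and shut, and the axes are right-handed (so a half turn about z gives the same grasp; the last joint's range is limited). The gripper opens to 85 mm and grips with 20 to 120 N. Pads are 22 mm wide; open, the fingers measure 114 mm over their backs; the gripper's body (76 mm by 85 mm) begins 54 mm behind the grasp point. The pads swing forward as they close: fully open they stand 13 mm farther back than shut.
Start: joints at [1.016, 0.313, 1.498, -0, 1.331, -0.223], TCP at [0.171, 0.496, 0.248] pointing down, gripper open.
Joint ranges: [-2.94, 2.94], [-0.97, 2.17], [0.19, 2.56], [-1.23, 4.37], [0.02, 3.11], [-2.88, 2.88]. Speed limits (rad/s): [2.39, 2.39, 3.01, 3.14, 3.14, 3.14].

INTERFACE

Orientations are given as a unit quaternion [x, y, z, w].
In Python, from rig import r gives the robot as it stands.
- The arm moves only by the tool step_arm, never from a script. Its argument "steps" is a list of rows, each a list of 6 numbers: the shift along the world's x, y, z in cm, then the turn, a rotation vector about the world's x, y, z in degrees. A call has 1 to 5 rows; each row is the pose to reach, as a shift and turn from the pose commanded when the call began; what a row does not reach only later rows make up. A row lasts 1/8 s, in which the tool goes at most 62.5 mm and 10.7 degrees, less where a joint would pass 70% of its speed; a pose out of reach is approached as far as the arm can. A call with a gripper value outside its range is refused whole. "jaw" is the closure in counts, from 0 (fully open) to 255 (shut), set as the call begins (left out, the last holds). The fingers move at their own pace and stop on an object; "squeeze" is the grip in N (left out, the last holds). Time passes only in rows, so rows that repeat a pose let the fingers close. It gives the time, the measured TCP pose, the force and the opening at its end, in the units of the state.
- r.observe(): the state, without advancing time (a new reading comes with each control period).
- r.snapshot(name): name is "side" or "top"; returns (picture, depth): 400x640x3 uint8, red, green, blue; 400x640 float32, m along the optical axis (not along the pixel's ray), 0 where there is no reading.
- r.calibration(name): a dict with "fx", "fy", "cx", "cy" (pixels), "xyz" and "rotation" of the camera in the world. Camera axes: x right, y up, looking along -z (the intrinsics and any distortion apply to the point x, -y, -z); pixel columns grow to the right and rows downward; lengths in m; the calibration is good to about 2 mm. A picture is of the moment at which its call begins. calibration takes no time and is no camera call.
- r.hand_in(): hands the job in, once; it reports no verdict.
The state is a dict: "time": time; "joints": joint angles; "joint_vel": joint speeds; "effort": joint torques, N m; "position": TCP position; "eef_rot": TCP orientation; "ft_force": force on the tool from outside, world axes, zero at the start; "ft_torque": the same for the moment, N m; "width": opening from 0.0 (shut) to 1.0 (fully open).
Only numpy, scipy, OpenCV 4.12 (cv2) and the standard library are available. Lean on these libraries where they do the work, as an engineer would, in place of code of your own. Each camera call takes 0.05 s, during which the arm holds its last target.

## Working session

There is one attempt and no reset: what is moved stays moved. The work goes in short steps, Python scripts to look and compute and a tool call to move; the robot and the scene stay as the last step left them, time stands still between calls to the robot, and variables do not carry over. Pictures are saved under pics/ and viewed, and the job is handed in when it is done.

Besides the shell and the picture viewer there is one more tool, called in YAML: its name, and indented under it one key for each argument. step_arm: Moves the arm, as the interface text tells. Its arguments: {"type":"object","properties":{"steps":{"type":"array","items":{"type":"array","items":{"type":"number"}}},"jaw":{"type":"number"},"squeeze":{"type":"number"}},"required":["steps"]}

```bash
ls; mkdir -p pics; python3 - <<'E'
from rig import r
import cv2,numpy as np
print(r.observe(), r.tips_ahead)
for n in("top","side"):
    p,d=r.snapshot(n); cv2.imwrite(f"pics/{n}0.png",p[:,:,::-1]); np.savez(f"{n}0.npz",p=p,d=d)
    print(n,r.calibration(n),d.min(),d.max())
E
```

```text
pics
{'time': 0.0, 'joints': array([ 1.01558177e+00,  3.13481221e-01,  1.49844703e+00, -1.67943568e-05,
        1.33097271e+00, -2.23412206e-01]), 'joint_vel': array([ 0.00028438,  0.0007258 ,  0.00026065,  0.00069344, -0.00144671,
        0.00072609]), 'effort': array([-1.67859071e-04, -4.12267470e+01, -2.59742492e+01, -2.01664484e-04,
        4.17350195e-03,  2.45223976e-05]), 'position': array([0.17091329, 0.49615508, 0.24771533]), 'eef_rot': array([ 8.14169287e-01,  5.80627199e-01, -6.00361940e-04,  2.59902747e-04]), 'ft_force': array([ 0.37019697,  0.38358553, -0.49730122]), 'ft_torque': array([-0.00683689,  0.02087329,  0.03457503]), 'width': 0.9985014446082443} 0.017
top {'fx': 438.59880225220934, 'fy': 438.59880225220934, 'cx': 325.20698786726706, 'cy': 201.55276633571646, 'xyz': array([ 0.34298849, -0.05828318,  1.30029104]), 'rotation': array([ 0.0360467 , -0.04105205, -0.7057123 ,  0.70638906])} 0.0 2.206719
side {'fx': 484.0300173839788, 'fy': 484.0300173839788, 'cx': 322.79637776402984, 'cy': 199.0993163572836, 'xyz': array([0.4236051 , 0.85862608, 1.12676587]), 'rotation': array([-0.00244233,  0.34718238,  0.93720871, -0.03314008])} 0.0 3.399666
```

View pics/top0.png

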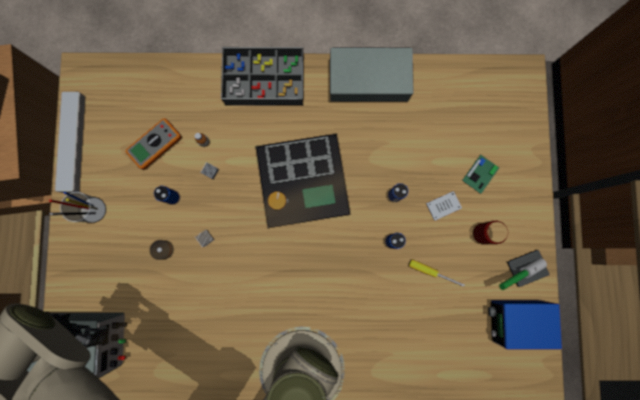

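View pics/side0.png

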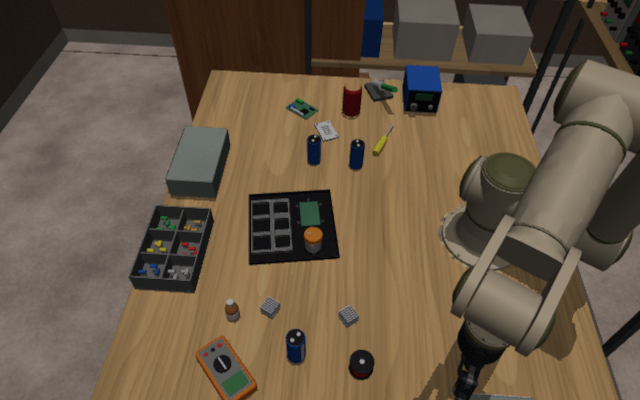

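```bash
cat > h.py <<'E'
from rig import r
import cv2,numpy as np
from scipy.spatial.transform import Rotation as R
def cal(n):
    c=r.calibration(n); return c,R.from_quat(c['rotation']).as_matrix()
def cloud(n,d):
    c,M=cal(n); v,u=np.mgrid[0:400,0:640]
    P=np.stack([(u-c['cx'])/c['fx']*d,-(v-c['cy'])/c['fy']*d,-d],-1)
    return P@M.T+c['xyz']
def ray(n,uv,z):
    c,M=cal(n); uv=np.atleast_2d(np.asarray(uv,float))
    D=np.stack([(uv[:,0]-c['cx'])/c['fx'],-(uv[:,1]-c['cy'])/c['fy'],-np.ones(len(uv))],-1)@M.T
    return c['xyz']+D*((z-c['xyz'][2])/D[:,2])[:,None]
def proj(n,X):
    c,M=cal(n); q=(np.atleast_2d(X)-c['xyz'])@M
    return np.stack([c['cx']-c['fx']*q[:,0]/q[:,2],c['cy']+c['fy']*q[:,1]/q[:,2]],-1)
def snap(n,tag):
    p,d=r.snapshot(n); cv2.imwrite(f"pics/{n}{tag}.png",p[:,:,::-1]); np.savez(f"{n}{tag}.npz",p=p,d=d); return p,d
def load(n,tag):
    f=np.load(f"{n}{tag}.npz"); return f['p'],f['d']
def crop(p,x0,y0,x1,y1,k,name):
    cv2.imwrite(f"pics/{name}.png",cv2.resize(p[y0:y1,x0:x1,::-1],None,fx=k,fy=k,interpolation=cv2.INTER_CUBIC))
def ftop():
    pass
E
python3 - <<'E'
from h import *
t,dt=load("top","0"); s,ds=load("side","0")
for n,p,d,pts in(("top",t,dt,[(209,171),(205,238),(166,195),(398,192),(395,240),(444,206),(350,240),(100,250),(300,150),(277,200),(319,195)]),("side",s,ds,[(270,307),(348,315),(296,335),(314,140),(357,145),(326,130),(380,220),(313,233),(310,214)])):
    C=cloud(n,d)
    for u,v in pts: print(n,(u,v),C[v,u].round(4))
crop(t,240,120,370,240,6,"ctray"); crop(s,235,180,350,275,6,"cstray")
E
```

```text
top (209, 171) [0.5725 0.2745 0.0256]
top (205, 238) [0.3762 0.2815 0.0208]
top (166, 195) [0.4926 0.373  0.0948]
top (398, 192) [ 0.5015 -0.2681  0.0987]
top (395, 240) [ 0.3691 -0.2572  0.1012]
top (444, 206) [ 0.4715 -0.4191  0.0104]
top (350, 240) [ 0.3712 -0.1407  0.0018]
top (100, 250) [0.3414 0.5934 0.0006]
top (300, 150) [0.6407 0.0085 0.0051]
top (277, 200) [0.4827 0.0697 0.0637]
top (319, 195) [ 0.5045 -0.0489  0.0044]
side (270, 307) [0.5736 0.279  0.0211]
side (348, 315) [0.3766 0.2861 0.02  ]
side (296, 335) [0.4956 0.3833 0.0958]
side (314, 140) [ 0.5042 -0.268   0.0944]
side (357, 145) [ 0.3692 -0.2531  0.0974]
side (326, 130) [ 0.4737 -0.4248  0.0009]
side (380, 220) [ 0.2901 -0.0398 -0.0006]
side (313, 233) [0.4812 0.0701 0.0624]
side (310, 214) [ 0.4987 -0.0427  0.0038]
```

View pics/ctray.png

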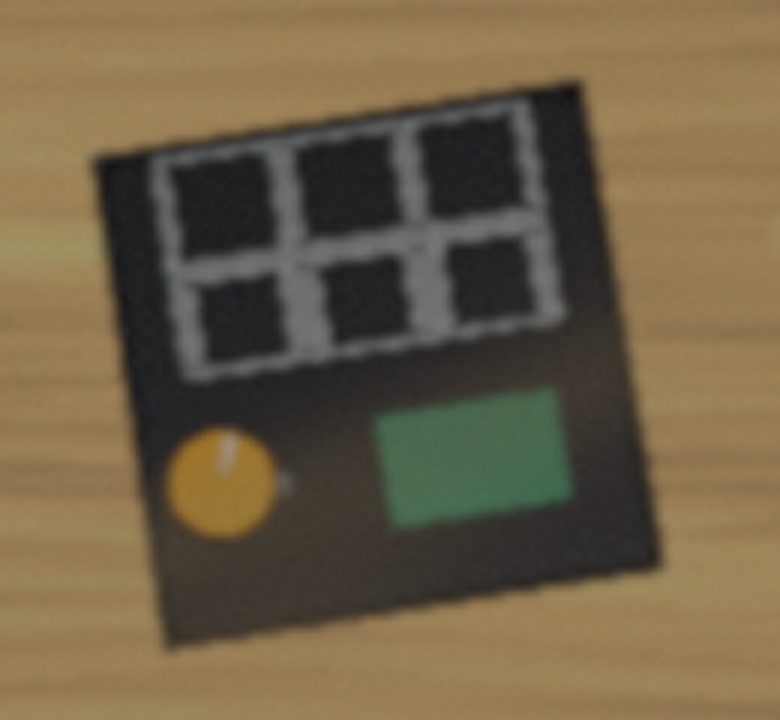

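View pics/cstray.png

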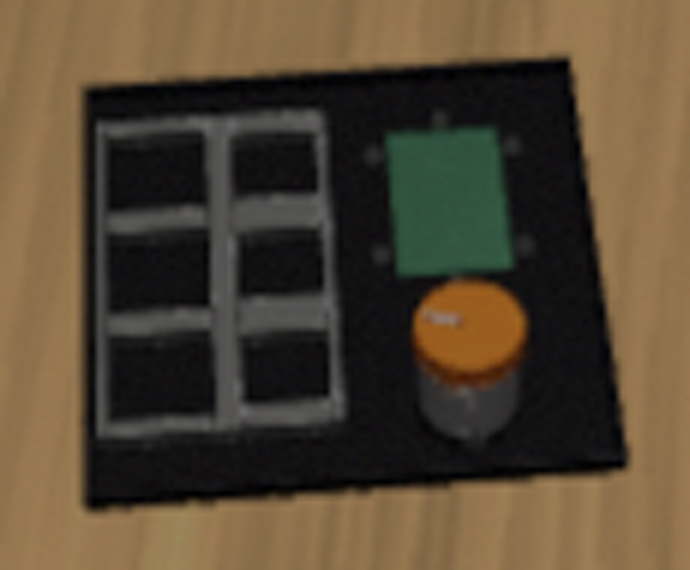

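```bash
cat > meas.py <<'E'
from h import *
def rect(n,mask,z):
    cs,_=cv2.findContours(mask.astype(np.uint8),cv2.RETR_EXTERNAL,cv2.CHAIN_APPROX_NONE)
    c=max(cs,key=cv2.contourArea)[:,0,:]
    W=ray(n,c,z)[:,:2]
    (cx,cy),(w,h),a=cv2.minAreaRect((W*1000).astype(np.float32))
    M=cv2.moments((W*1000).astype(np.float32).reshape(-1,1,2)) 
    return (round(cx,1),round(cy,1)),(round(w,1),round(h,1)),round(a,2),(round(M['m10']/M['m00'],1),round(M['m01']/M['m00'],1)),len(c)
def hsv(p): return cv2.cvtColor(p,cv2.COLOR_RGB2HSV)
def win(n,ctr,rad,z=0.01):
    v,u=np.mgrid[0:400,0:640]
    W=ray(n,np.stack([u.ravel(),v.ravel()],-1),z)[:,:2].reshape(400,640,2)
    return np.hypot(*(W-np.array(ctr)).transpose(2,0,1))<rad
E
python3 - <<'E'
from meas import *
for n in("top","side"):
    p,d=load(n,"0"); H=hsv(p); h,s,v=[H[:,:,i].astype(int) for i in range(3)]
    w=win(n,(.54,.02),.2)
    wood=(h>8)&(h<25)&(s>60)&(v>90)
    green=(h>50)&(h<90)&(s>80)&w
    orange=(h<25)&(s>150)&w
    print(n,"green",rect(n,green,.004))
    print(n,"orange",rect(n,orange,.062))
    tr=(v<75)&w if n=="side" else (v<95)&w&(s<120)
    m=cv2.morphologyEx((tr|green|orange).astype(np.uint8),cv2.MORPH_CLOSE,np.ones((15,15)))
    cs,_=cv2.findContours(m,0,1); c=cv2.convexHull(max(cs,key=cv2.contourArea)); m2=np.zeros_like(m); cv2.fillPoly(m2,[c],1)
    for z in(0,.012): print(n,"tray",z,rect(n,m2,z))
    gray=(v>75)&(s<60)&win(n,(.6,.02),.14)
    print(n,"grid",rect(n,gray,.016))
E
```

```text
top green ((488.6, -56.9), (30.4, 71.1), 15.77, (489.3, -67.3), 61)
top orange ((482.9, 71.3), (45.7, 48.3), 0.07, (480.7, 72.0), 61)
top tray 0 ((551.1, 2.0), (254.8, 253.3), 9.12, (551.1, 1.9), 322)
top tray 0.012 ((549.1, 1.5), (252.4, 250.9), 9.12, (549.2, 1.3), 322)
top grid ((609.0, 11.3), (115.0, 190.8), 9.25, (609.8, 11.1), 194)
side green ((501.2, -46.2), (58.7, 93.1), 10.29, (501.2, -46.9), 83)
side orange ((482.1, 74.5), (51.9, 57.5), 4.41, (481.4, 75.4), 53)
side tray 0 ((548.2, -3.4), (251.2, 261.4), 9.39, (549.0, -2.9), 305)
side tray 0.012 ((546.9, 5.8), (248.5, 258.6), 9.39, (547.7, 6.3), 305)
side grid ((590.9, 10.5), (74.9, 187.3), 9.43, (592.6, 3.9), 241)
```

```bash
python3 - <<'E'
from h import *
t,dt=load("top","0"); s,ds=load("side","0")
A=[cv2.resize(t[y-25:y+25,x-25:x+25],(260,260),interpolation=cv2.INTER_CUBIC) for x,y in[(209,171),(205,238),(166,195),(398,192),(395,240),(444,206)]]
B=[cv2.resize(s[y-25:y+25,x-25:x+25],(260,260),interpolation=cv2.INTER_CUBIC) for x,y in[(270,307),(348,315),(296,345),(314,149),(357,153),(326,130)]]
for nm,X in(("a",A),("b",B)):
    im=np.vstack([np.hstack(X[:3]),np.hstack(X[3:])]); cv2.imwrite(f"pics/obj{nm}.png",im[:,:,::-1])
E
```

```text
(no output)
```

View pics/obja.png

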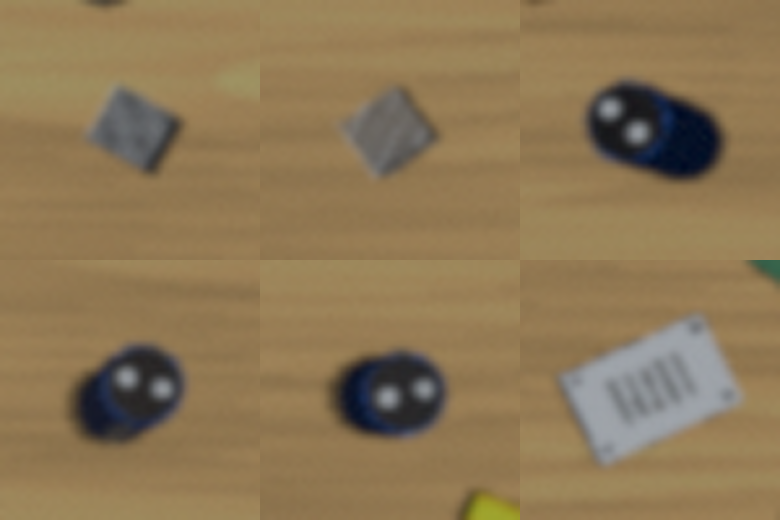

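View pics/objb.png

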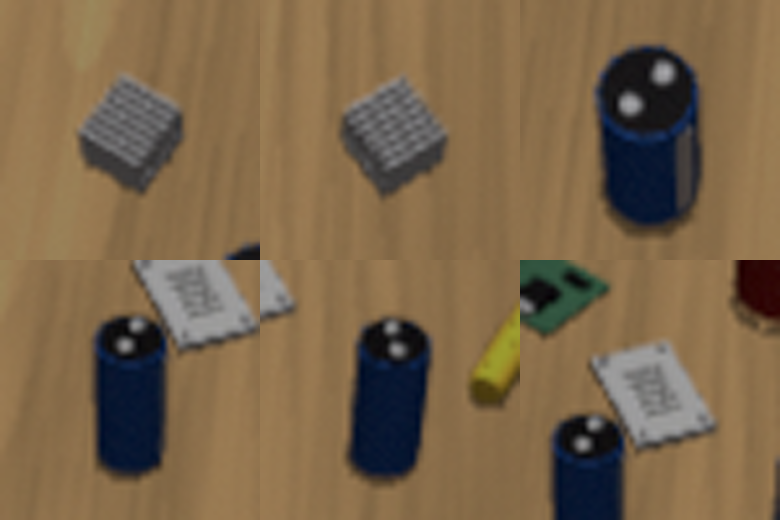

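```bash
python3 - <<'E'
from meas import *
def up(n,p,box,k=8):
    x0,y0,x1,y1=box
    return cv2.resize(p[y0:y1,x0:x1],None,fx=k,fy=k,interpolation=cv2.INTER_CUBIC)
def poly(n,m,box,z,k=8):
    cs,_=cv2.findContours(m.astype(np.uint8),0,1); c=max(cs,key=cv2.contourArea)[:,0,:].astype(float)
    uv=(c+.5)/k-.5+np.array(box[:2]); W=ray(n,uv,z)[:,:2]*1000
    (cx,cy),(w,h),a=cv2.minAreaRect(W.astype(np.float32)); (ex,ey),rr=cv2.minEnclosingCircle(W.astype(np.float32))
    ms=cv2.moments(W.astype(np.float32).reshape(-1,1,2))
    return np.round([cx,cy,w,h,a,ms['m10']/ms['m00'],ms['m01']/ms['m00']],1)
for tag in["0"]:
  for n,L in(("top",dict(hs0=(195,157,223,185),hs1=(191,224,219,252),plate=(425,188,465,226),green=(297,180,342,210),orange=(262,186,292,214))),
           ("side",dict(hs0=(250,287,290,327),hs1=(328,295,368,335),plate=(312,116,342,144),green=(295,196,325,230),orange=(300,222,327,244)))):
    p,d=load(n,tag)
    for k,b in L.items():
        q=up(n,p,b); H=hsv(q).astype(int); h,s,v=H[...,0],H[...,1],H[...,2]
        if k[0]=='h': m=(s<70); zs=(.03,.015)
        elif k=='plate': m=(s<75)&(v>70); m=cv2.morphologyEx(m.astype(np.uint8),3,np.ones((9,9))); zs=(.008,)
        elif k=='green': m=(h>45)&(h<95)&(s>60); zs=(.004,)
        else: m=(h<28)&(s>140)&(v>70); zs=(.062,)
        for z in zs: print(n,k,z,poly(n,m,b,z))
        cv2.imwrite(f"pics/m_{n}_{k}.png",m.astype(np.uint8)*255)
E
python3 - <<'E'
import cv2,numpy as np
X=[[cv2.resize(cv2.imread(f"pics/m_{n}_{k}.png"),(150,150)) for k in("hs0","hs1","plate","green","orange")] for n in("top","side")]
cv2.imwrite("pics/mm.png",np.vstack([np.hstack(x) for x in X]))
E
```

```text
top hs0 0.03 [574.5 273.3  44.5  37.6  62.  574.3 273.5]
top hs0 0.015 [577.3 277.2  45.   38.   62.  577.1 277.5]
top hs1 0.03 [375.9 282.2  40.5  40.8  37.3 375.6 281.9]
top hs1 0.015 [376.3 286.2  41.   41.2  37.3 376.  285.9]
top plate 0.008 [ 473.7 -419.    60.4   95.1   24.4  473.7 -419. ]
top green 0.004 [501.8 -48.   57.2  91.6   9.1 501.6 -47.8]
top orange 0.062 [482.2  71.5  51.6  51.3  78.1 481.2  71.7]
side hs0 0.03 [572.8 283.4  48.4  46.3  62.6 572.8 283.2]
side hs0 0.015 [574.9 275.5  49.1  46.9  62.6 574.9 275.4]
side hs1 0.03 [377.  292.1  45.3  48.   36.8 376.5 292. ]
side hs1 0.015 [376.4 284.3  45.9  48.7  36.8 375.9 284.3]
side plate 0.008 [ 476.5 -409.9   71.7  106.8   23.3  473.3 -415.4]
side green 0.004 [501.1 -46.8  61.   96.7   9.1 501.1 -47.1]
side orange 0.062 [481.1  75.5  51.6  58.2   4.4 481.3  75.5]
```

View pics/mm.png

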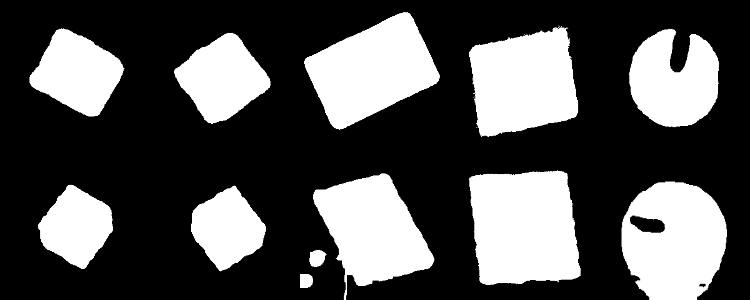

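step_arm:
  steps:
    - [28,-25,0,0,0,-46.6]
    - [28,-25,0,0,0,-46.6]
    - [28,-25,0,0,0,-46.6]
    - [28,-25,0,0,0,-46.6]
    - [28,-25,0,0,0,-46.6]
  jaw: 0
  squeeze: 30

```text
time: 0.72
position: [0.4053, 0.2866, 0.2482]
eef_rot: [0.978, 0.21, -0.0, -0.0]
ft_force: [-0.5, 1.4, 1.3]
width: 0.999
```

step_arm:
  steps:
    - [3,-35,0,0,0,-3]
    - [3,-35,0,0,0,-3]
    - [3,-35,0,0,0,-3]
    - [3,-35,0,0,0,-3]
    - [3,-35,0,0,0,-3]

```text
time: 1.35
position: [0.4305, -0.0251, 0.2483]
eef_rot: [0.983, 0.186, 0.0, -0.0]
ft_force: [1.5, 0.3, 0.1]
width: 1.002
```

```bash
python3 - <<'E'
from h import *
o=r.observe(); print(o['position'],o['eef_rot'],o['ft_force'],o['joint_vel'])
p,d=snap("top","1"); s,d=snap("side","1")
E
```

```text
[ 0.4305284  -0.02508875  0.24826374] [ 9.82638666e-01  1.85529642e-01  4.78655247e-05 -4.83514780e-05] [1.4704473  0.27280161 0.09509446] [-1.14013309e+00  8.93130881e-02 -1.00630917e-01  1.50259552e-04
  6.82180686e-03 -1.13002054e+00]
```

View pics/side1.png

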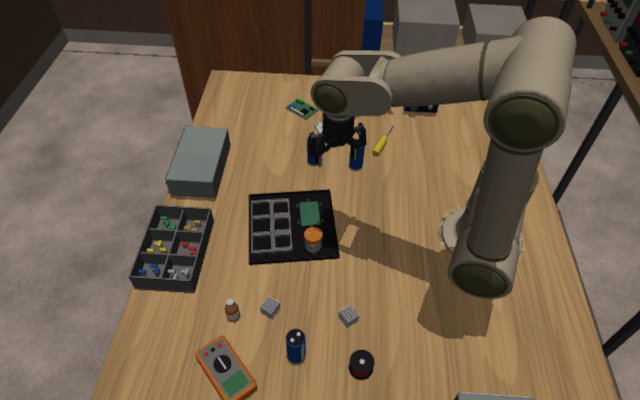

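step_arm:
  steps:
    - [4,-37,-4,0,0,3]
    - [4,-37,-4,0,0,3]
    - [4,-37,-4,0,0,3]
    - [4,-37,-4,0,0,3]
    - [4,-37,-4,0,0,3]

```text
time: 2.08
position: [0.4643, -0.3336, 0.2144]
eef_rot: [0.977, 0.211, -0.0, -0.0]
ft_force: [0.9, -0.0, 1.2]
width: 1.0
```

step_arm:
  steps:
    - [0,0,0,0,0,0]
    - [0,0,0,0,0,0]

```text
time: 2.33
position: [0.4643, -0.3313, 0.2145]
eef_rot: [0.977, 0.211, -0.0, -0.001]
ft_force: [0.0, 0.5, 0.6]
width: 1.002
```

step_arm:
  steps:
    - [0.94,-8.8,0,0,0,0]
    - [0.94,-8.8,-4,0,0,0]
    - [0.94,-8.8,-9,0,0,0]
    - [0.94,-8.8,-14,0,0,0]
    - [0.94,-8.8,-14.5,0,0,0]

```text
time: 2.95
position: [0.4732, -0.4174, 0.0675]
eef_rot: [0.977, 0.212, -0.001, -0.003]
ft_force: [-0.1, 0.5, 1.2]
width: 0.999
```

step_arm:
  steps:
    - [0,0,0,0,0,0]
    - [0,0,0,0,0,0]

```text
time: 3.2
position: [0.4746, -0.4206, 0.0726]
eef_rot: [0.977, 0.212, 0.001, 0.002]
ft_force: [-0.1, -0.4, 0.4]
width: 1.001
```

```bash
python3 - <<'E'
from h import *
o=r.observe(); print(o['position'])
p,d=snap("top","2"); s,d=snap("side","2")
crop(p,395,160,495,250,4,"c2a"); crop(s,270,80,400,180,4,"c2b")
a=cv2.imread("pics/c2a.png");b=cv2.imread("pics/c2b.png")
cv2.imwrite("pics/c2.png",np.hstack([a[:360],b[:360,:400]]))
E
```

```text
[ 0.47455378 -0.42058338  0.07257445]
```

View pics/c2.png

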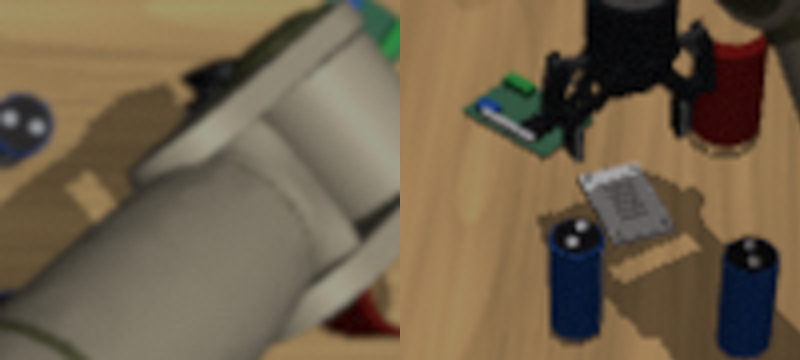

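step_arm:
  steps:
    - [0,0,-2,0,0,0]
    - [0,0,-3,0,0,0]
    - [0,0,-4,0,0,0]
    - [0,0,-4,0,0,0]
    - [0,0,-4,0,0,0]
  jaw: 57

```text
time: 3.92
position: [0.4737, -0.4202, 0.0302]
eef_rot: [0.977, 0.211, 0.0, 0.0]
ft_force: [-0.2, -0.1, -0.1]
width: 0.777
```

```bash
python3 - <<'E'
from h import *
o=r.observe(); print(o['position'],o['width'],r.tips_ahead,o['ft_force'])
s,d=snap("side","3")
crop(s,290,90,390,165,8,"c3")
E
```

```text
[ 0.47374441 -0.42022274  0.03017038] 0.776595143435857 0.017 [-0.18075032 -0.14223799 -0.13454587]
```

View pics/c3.png

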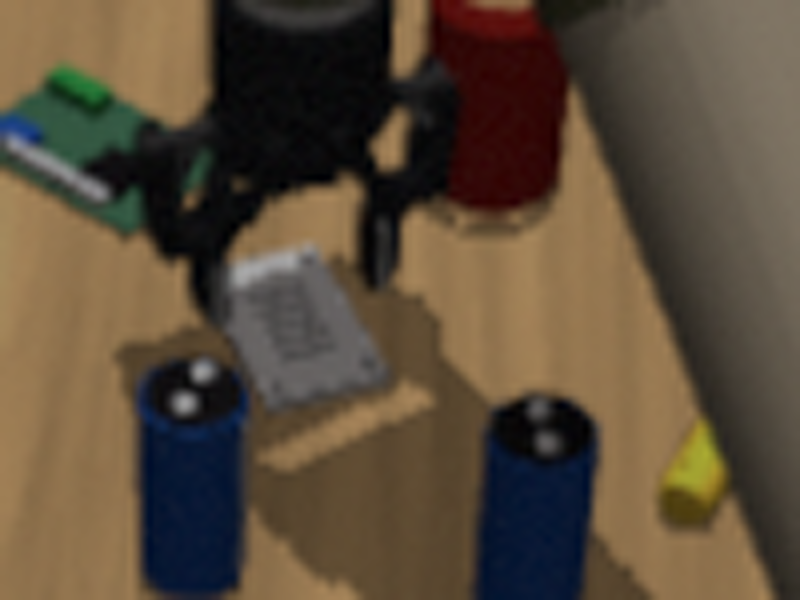

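step_arm:
  steps:
    - [0,0,-0.4,0,0,0]
    - [0,0,-0.8,0,0,0]
    - [0,0,-1.0,0,0,0]
    - [0,0,-1.1,0,0,0]

```text
time: 4.47
position: [0.4736, -0.42, 0.0187]
eef_rot: [0.977, 0.211, -0.0, -0.0]
ft_force: [1.0, -0.1, 1.0]
width: 0.778
```

step_arm:
  steps:
    - [0,0,-0.2,0,0,0]
    - [0,0,-0.4,0,0,0]
    - [0,0,-0.4,0,0,0]

```text
time: 4.85
position: [0.4736, -0.42, 0.0147]
eef_rot: [0.977, 0.211, -0.0, -0.0]
ft_force: [-0.3, 0.1, -0.2]
width: 0.776
```

step_arm:
  steps:
    - [0,0,-0.2,0,0,0]
    - [0,0,-0.4,0,0,0]
    - [0,0,-0.4,0,0,0]

```text
time: 5.22
position: [0.4736, -0.4199, 0.0107]
eef_rot: [0.977, 0.211, -0.0, -0.0]
ft_force: [0.6, -0.4, -0.0]
width: 0.778
```

step_arm:
  steps:
    - [0,0,0,0,0,0]
    - [0,0,0,0,0,0]
    - [0,0,0,0,0,0]
    - [0,0,0,0,0,0]
  jaw: 150
  squeeze: 30

```text
time: 5.72
position: [0.4745, -0.4211, 0.0131]
eef_rot: [0.977, 0.211, 0.001, 0.002]
ft_force: [-0.7, 1.2, 12.6]
width: 0.646
```

step_arm:
  steps:
    - [0,0,1,0,0,0]
    - [0,0,4,0,0,0]
    - [0,0,8,0,0,0]
    - [0,0,11,0,0,0]
    - [0,0,11,0,0,0]

```text
time: 6.35
position: [0.4742, -0.4207, 0.1232]
eef_rot: [0.977, 0.211, 0.001, 0.002]
ft_force: [0.4, 0.2, -0.9]
width: 0.647
```

```bash
python3 - <<'E'
from h import *
o=r.observe(); print(o['position'],o['width'],r.tips_ahead,o['ft_force'])
s,d=snap("side","4")
crop(s,270,40,390,130,6,"c4")
E
```

```text
[ 0.47420636 -0.42072576  0.1232085 ] 0.6469431563225978 0.017 [ 0.40519979  0.17917513 -0.8829198 ]
```

View pics/c4.png

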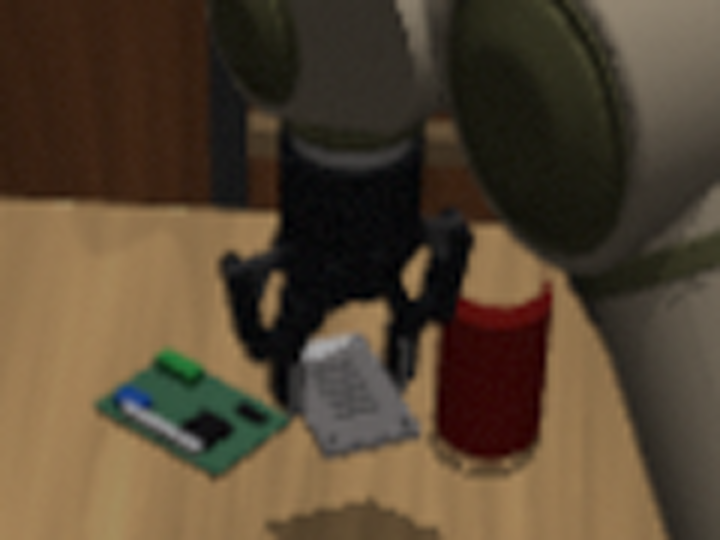

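step_arm:
  steps:
    - [0,0,5,0,0,0]
    - [0,2,8,0,0,0]
    - [1,8,9,0,0,-5]
    - [2,14,9,0,0,-10]
    - [2.8,20,9,0,0,-15.3]

```text
time: 7.02
position: [0.5012, -0.2179, 0.2092]
eef_rot: [0.997, 0.078, -0.001, -0.001]
ft_force: [0.6, -0.5, -1.6]
width: 0.646
```

step_arm:
  steps:
    - [0,6,0,0,0,0]
    - [0,11,0,0,0,0]
    - [0,15,0,0,0,0]
    - [0,17,-3,0,0,0]
    - [0,17.2,-6,0,0,0]

```text
time: 7.65
position: [0.5009, -0.0464, 0.1488]
eef_rot: [0.997, 0.08, -0.001, -0.0]
ft_force: [0.3, -1.6, -0.8]
width: 0.644
```

step_arm:
  steps:
    - [0,0,-2,0,0,0]
    - [0,0,-5,0,0,0]
    - [0,0,-7,0,0,0]
    - [0,0,-7,0,0,0]
    - [0,0,-7,0,0,0]

```text
time: 8.28
position: [0.5017, -0.0481, 0.0811]
eef_rot: [0.997, 0.079, -0.0, 0.0]
ft_force: [-0.5, -0.1, -0.6]
width: 0.643
```

```bash
python3 - <<'E'
from h import *
o=r.observe(); print(o['position'],o['width'],o['eef_rot'],o['ft_force'])
R_=R.from_quat(o['eef_rot']).as_matrix(); print(np.degrees(np.arctan2(R_[1,0],R_[0,0])))
s,d=snap("side","5"); crop(s,240,160,350,260,6,"c5")
p,d=snap("top","5")
E
```

```text
[ 0.50167692 -0.04805863  0.08108313] 0.6430042457009906 [ 9.96854370e-01  7.92550597e-02 -3.11633429e-05  6.92702277e-07] [-0.49637107 -0.08056712 -0.63830767]
9.091495688450252
```

View pics/c5.png

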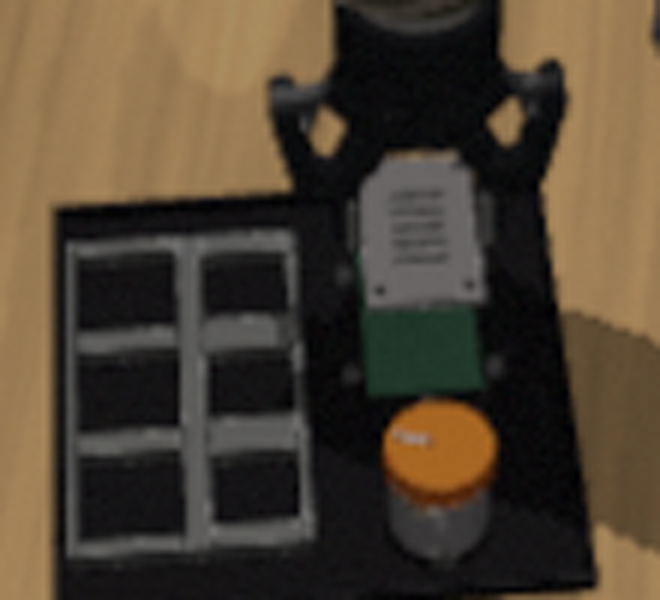

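View pics/top5.png

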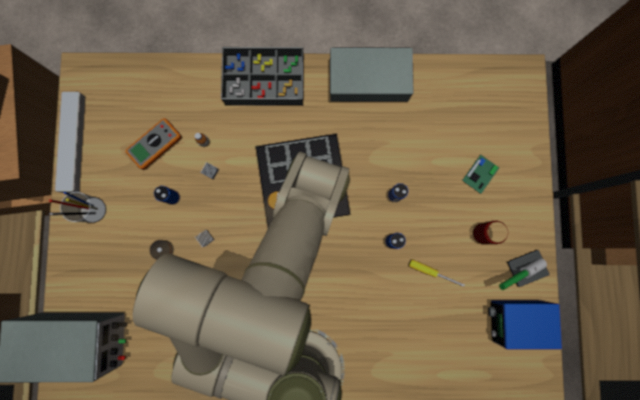

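```bash
python3 - <<'E'
from h import *
f=lambda q:[((x+.5)/6-.5+240,(y+.5)/6-.5+160) for x,y in q]
a=ray("side",f([(369,307),(487,303)]),.068)*1000; b=ray("side",f([(368,396),(484,388)]),.004)*1000
print(a.round(1),b.round(1)); print((a.mean(0)-b.mean(0)).round(1))
g=np.hypot(*(a[0]-a[1])[:2]),np.hypot(*(b[0]-b[1])[:2]); print(g)
t=np.radians(9.1); u=np.array([-np.sin(t),np.cos(t)])
print("near-edge offset from TCP along y", (a.mean(0)[:2]-[501.7,-48.1])@u,(a.mean(0)[:2]-[501.7,-48.1])@[u[1],-u[0]])
E
```

```text
[[520.4  -0.9  68. ]
 [465.3  -7.7  68. ]] [[521.6   2.7   4. ]
 [465.7  -6.6   4. ]]
[-0.8 -2.4 64. ]
(np.float64(55.57199016038778), np.float64(56.65803022881462))
near-edge offset from TCP along y 44.60794110072499 -1.8386773604726177
```

step_arm:
  steps:
    - [0.08,0.2,-2,0,0,0]
    - [0.08,0.2,-4,0,0,0]
    - [0.08,0.2,-4.7,0,0,0]
    - [0.08,0.2,-5,0,0,0]
    - [0.08,0.2,-5,0,0,0]

```text
time: 9.0
position: [0.5027, -0.0461, 0.0314]
eef_rot: [0.997, 0.079, 0.0, 0.0]
ft_force: [0.6, -0.1, 0.7]
width: 0.648
```

```bash
python3 - <<'E'
from h import *
o=r.observe(); print(o['position'],o['ft_force'])
s,d=snap("side","6"); crop(s,280,170,345,235,10,"c6")
E
```

```text
[ 0.50271228 -0.04614414  0.03141795] [ 0.56134953 -0.13923656  0.74413373]
```

View pics/c6.png

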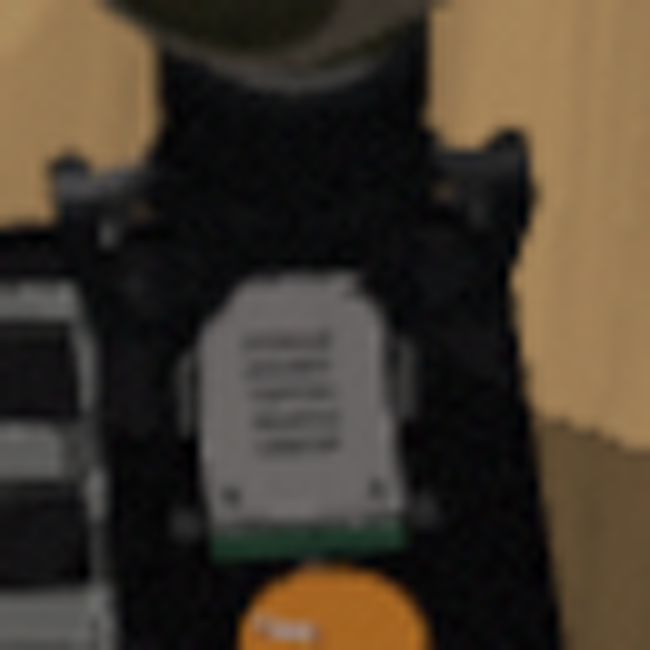

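```bash
python3 - <<'E'
from h import *
f=lambda q:[((x+.5)/10-.5+280,(y+.5)/10-.5+170) for x,y in q]
a=ray("side",f([(207,527),(401,518)]),.0183)*1000; b=ray("side",f([(212,561),(406,552)]),.004)*1000
print(a.round(1),b.round(1)); print((a.mean(0)-b.mean(0)).round(1))
E
```

```text
[[523.4   1.7  18.3]
 [467.6  -6.   18.3]] [[522.    3.    4. ]
 [465.8  -4.7   4. ]]
[ 1.5 -1.3 14.3]
```

step_arm:
  steps:
    - [-0.1,0.1,-0.3,0,0,0]
    - [-0.1,0.1,-0.6,0,0,0]
    - [-0.1,0.1,-0.9,0,0,0]
    - [-0.1,0.1,-1.1,0,0,0]
    - [-0.1,0.1,-1.1,0,0,0]

```text
time: 9.68
position: [0.5015, -0.0451, 0.0198]
eef_rot: [0.997, 0.079, 0.0, 0.0]
ft_force: [-0.2, -1.5, -0.8]
width: 0.649
```

step_arm:
  steps:
    - [0,0,-0.2,0,0,0]
    - [0,0,-0.3,0,0,0]
    - [0,0,-0.3,0,0,0]

```text
time: 10.05
position: [0.5019, -0.0454, 0.0173]
eef_rot: [0.997, 0.079, 0.001, 0.0]
ft_force: [-0.5, -3.4, 4.0]
width: 0.644
```

step_arm:
  steps:
    - [0,-0.1,0,0,0,0]
    - [0,-0.1,-0.2,0,0,0]
    - [0,-0.1,-0.2,0,0,0]

```text
time: 10.42
position: [0.5018, -0.0459, 0.017]
eef_rot: [0.997, 0.079, 0.0, 0.0]
ft_force: [-8.2, 2.4, 30.6]
width: 0.643
```

step_arm:
  steps:
    - [0,0,0.3,0,0,0]
    - [0,0,0.3,0,0,0]
    - [0,0,0.5,0,0,0]
    - [0,0,0.5,0,0,0]
  jaw: 57

```text
time: 10.92
position: [0.5014, -0.046, 0.0198]
eef_rot: [0.997, 0.079, -0.0, -0.0]
ft_force: [0.6, 0.3, 0.2]
width: 0.773
```

step_arm:
  steps:
    - [0,0,3,0,0,0]
    - [0,0,8,0,0,0]
    - [0,-6,11,0,0,0]
    - [0,-12,11,0,0,0]
    - [0,-17,11,0,0,0]

```text
time: 11.55
position: [0.5012, -0.2182, 0.1303]
eef_rot: [0.997, 0.079, 0.0, 0.0]
ft_force: [0.3, 0.5, 0.6]
width: 0.779
```

```bash
python3 - <<'E'
from h import *
o=r.observe(); print(o['position'],o['ft_force'])
s,d=snap("side","7"); crop(s,280,170,345,235,10,"c7")
p,d=snap("top","7"); crop(p,260,150,360,240,7,"c7t")
E
```

```text
[ 0.50124674 -0.21820952  0.13034721] [0.30151233 0.50675903 0.55285302]
```

View pics/c7.png

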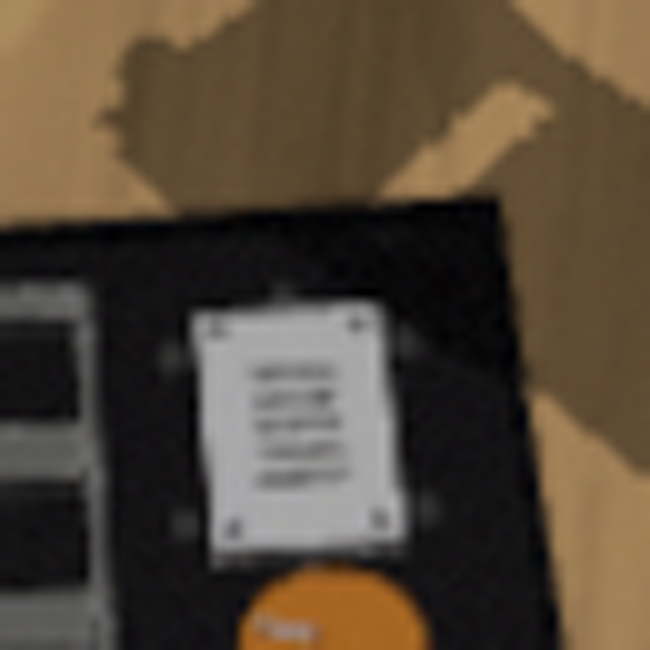

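View pics/c7t.png

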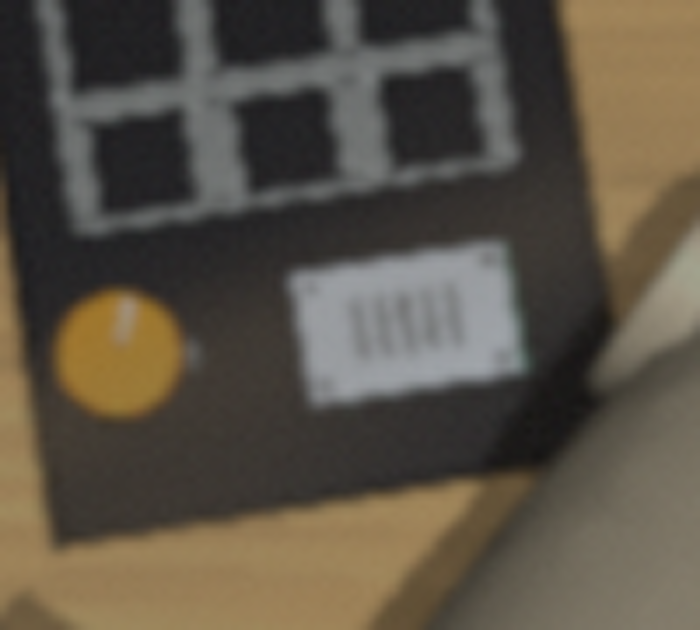

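step_arm:
  steps:
    - [0,6,0,0,0,0]
    - [0,12,0,0,0,0]
    - [0,17.1,0,0,0,0]
    - [0,17.1,-4,0,0,0]
    - [0,17.1,-8,0,0,0]
  jaw: 255

```text
time: 12.28
position: [0.5014, -0.0438, 0.0491]
eef_rot: [0.997, 0.08, 0.0, 0.0]
ft_force: [0.3, -0.2, -0.1]
width: -0.001
```

step_arm:
  steps:
    - [0,0,-0.8,0,0,0]
    - [0,0,-1.3,0,0,0]
    - [0,0,-1.7,0,0,0]
    - [0,0,-1.9,0,0,0]
    - [0,0,-1.9,0,0,0]

```text
time: 12.9
position: [0.5016, -0.0451, 0.0313]
eef_rot: [0.997, 0.079, 0.0, 0.0]
ft_force: [0.1, 0.5, -0.2]
width: -0.003
```

step_arm:
  steps:
    - [0,0,-0.15,0,0,0]
    - [0,0,-0.3,0,0,0]
    - [0,0,-0.3,0,0,0]

```text
time: 13.28
position: [0.5016, -0.0451, 0.029]
eef_rot: [0.997, 0.079, 0.0, 0.0]
ft_force: [-4.5, 0.7, 14.6]
width: 0.003
```

step_arm:
  steps:
    - [0,0,0,0,0,0]
    - [0,0,3,0,0,0]
    - [0,0,9,0,0,10]
    - [-1,6,11,0,0,20]
    - [-2,11.7,11,0,0,30]
  jaw: 0

```text
time: 13.9
position: [0.4819, 0.073, 0.1397]
eef_rot: [0.942, 0.336, 0.002, 0.001]
ft_force: [0.7, 1.1, -0.8]
width: 1.0
```

step_arm:
  steps:
    - [0,0,0,0,0,10]
    - [0,0,0,0,0,20]
    - [0,0,0,0,0,30]
    - [0,0,0,0,0,40]
    - [0,0,0,0,0,50]

```text
time: 14.52
position: [0.4814, 0.072, 0.1379]
eef_rot: [0.711, 0.704, -0.0, -0.0]
ft_force: [0.5, 0.4, 0.4]
width: 1.001
```

step_arm:
  steps:
    - [0,0,-2,0,0,0]
    - [0,0,-3,0,0,0]
    - [0,0,-4,0,0,0]
    - [0,0,-4,0,0,0]

```text
time: 15.02
position: [0.4812, 0.072, 0.0974]
eef_rot: [0.713, 0.701, -0.0, -0.0]
ft_force: [0.3, -0.1, 0.9]
width: 0.997
```

```bash
python3 - <<'E'
from h import *
o=r.observe(); print(o['position'],o['ft_force'],o['joints'].round(2),o['eef_rot'])
s,d=snap("side","8"); crop(s,255,170,365,260,7,"c8")
E
```

```text
[0.4811668  0.07196605 0.09741938] [ 0.32993022 -0.10277646  0.89933747] [-0.09  0.41  1.79 -0.    0.94 -1.65] [ 7.12754940e-01  7.01412897e-01 -3.83610252e-04 -4.42923554e-04]
```

View pics/c8.png

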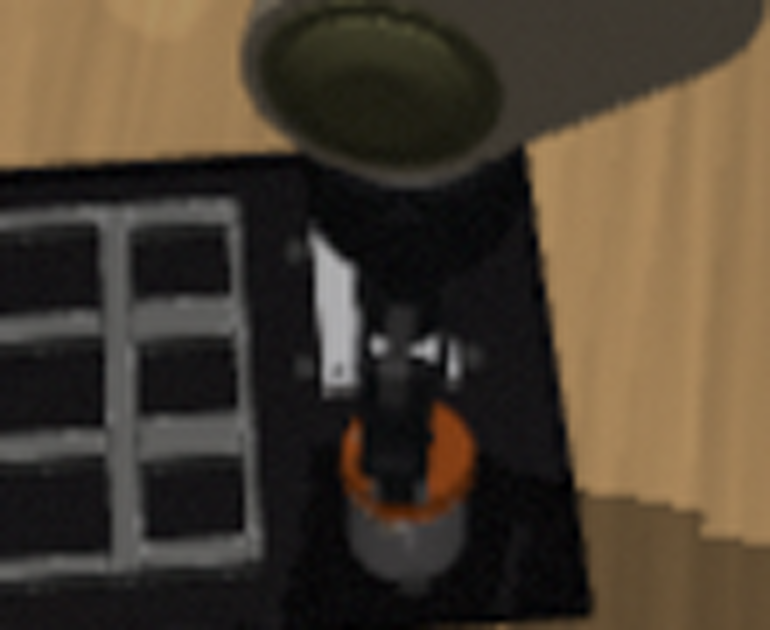

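step_arm:
  steps:
    - [0,0,-2,0,0,0]
    - [0,0,-3,0,0,0]
    - [0,0,-3.5,0,0,0]
    - [0,0,-3.5,0,0,0]

```text
time: 15.58
position: [0.4815, 0.072, 0.063]
eef_rot: [0.713, 0.701, 0.0, 0.0]
ft_force: [0.1, 1.3, -0.3]
width: 0.998
```

step_arm:
  steps:
    - [0,0,0,0,0,0]
    - [0,0,0,0,0,0]
    - [0,0,0,0,0,0]
    - [0,0,0,0,0,0]
  jaw: 170
  squeeze: 40

```text
time: 16.08
position: [0.4816, 0.0716, 0.0635]
eef_rot: [0.713, 0.702, 0.0, 0.0]
ft_force: [-1.7, -2.5, 5.5]
width: 0.566
```

step_arm:
  steps:
    - [0,0,-0.02,0,0,-10]
    - [0,0,-0.04,0,0,-20]
    - [0,0,-0.06,0,0,-30]
    - [0,0,-0.08,0,0,-40]
    - [0,0,-0.1,0,0,-50]

```text
time: 16.7
position: [0.4819, 0.0721, 0.0625]
eef_rot: [0.943, 0.332, 0.001, 0.0]
ft_force: [-0.4, 2.2, 5.0]
width: 0.569
```

step_arm:
  steps:
    - [0,0,-0.02,0,0,-10]
    - [0,0,-0.04,0,0,-20]
    - [0,0,-0.06,0,0,-30]
    - [0,0,-0.08,0,0,-40]
    - [0,0,-0.1,0,0,-50]

```text
time: 17.32
position: [0.4824, 0.0722, 0.0616]
eef_rot: [0.995, -0.098, 0.001, -0.0]
ft_force: [1.8, 2.6, 1.9]
width: 0.568
```

```bash
python3 - <<'E'
from h import *
o=r.observe(); print(o['position'],o['ft_force'],o['ft_torque'],o['joints'].round(2),o['width'])
E
```

```text
[0.48241826 0.07223866 0.06162255] [1.78279889 2.56862714 1.85058412] [ 0.41497347 -0.41365845  0.09277976] [-0.09  0.47  1.82  0.    0.85  0.1 ] 0.5682443549380963
```

Torque z is 0.09 N m, i.e. plain thread friction, so the cap is turning. Continuing to the stop.

step_arm:
  steps:
    - [0,0,-0.02,0,0,-10]
    - [0,0,-0.04,0,0,-20]
    - [0,0,-0.06,0,0,-28]
    - [0,0,-0.06,0,0,-28]

```text
time: 17.82
position: [0.4827, 0.0721, 0.0611]
eef_rot: [0.943, -0.333, 0.002, -0.001]
ft_force: [5.0, 2.2, 3.2]
width: 0.567
```

```bash
python3 - <<'E'
from h import *
o=r.observe(); print(o['position'],o['ft_force'],o['ft_torque'],o['joints'].round(2),o['width'],o['eef_rot'])
E
```

```text
[0.48270004 0.07208712 0.06105737] [5.01919774 2.19354126 3.19715042] [ 0.36308819 -0.85727839 -0.08241876] [-0.09  0.48  1.82  0.    0.84  0.59] 0.5672356005665167 [ 9.43029988e-01 -3.32702660e-01  1.68282025e-03 -7.42003985e-04]
```

step_arm:
  steps:
    - [0,0,-0.02,0,0,-8]
    - [0,0,-0.03,0,0,-16]
    - [0,0,-0.03,0,0,-24]
    - [0,0,-0.03,0,0,-24]

```text
time: 18.32
position: [0.4833, 0.072, 0.0607]
eef_rot: [0.854, -0.52, 0.002, -0.001]
ft_force: [9.6, 2.4, -0.4]
width: 0.562
```

```bash
python3 - <<'E'
from h import *
o=r.observe(); print(o['position'],o['ft_force'],o['ft_torque'],o['joints'].round(2),o['width'],o['eef_rot'])
E
```

```text
[0.48328119 0.07202758 0.06070587] [ 9.6050976   2.40058018 -0.40916265] [ 0.44152935 -1.56804952  0.98921322] [-0.09  0.48  1.82 -0.    0.84  1.  ] 0.561786621264094 [ 0.854154   -0.52001301  0.00245903 -0.00116902]
```

step_arm:
  steps:
    - [0,0,0,0,0,1]
    - [0,0,0,0,0,2]
    - [0,0,0,0,0,2]
  jaw: 0

```text
time: 18.7
position: [0.4811, 0.0719, 0.0598]
eef_rot: [0.862, -0.506, -0.0, 0.0]
ft_force: [0.5, -0.6, -0.2]
width: 1.0
```

step_arm:
  steps:
    - [0,0,4,0,0,0]
    - [0,0,9,0,0,0]
    - [-2,6,10,0,0,10]
    - [-4,12,10,0,0,20]
    - [-6,16,10,0,0,30]

```text
time: 19.32
position: [0.4203, 0.2338, 0.1601]
eef_rot: [0.965, -0.263, -0.0, -0.0]
ft_force: [-0.0, 0.7, -0.4]
width: 1.001
```

```bash
python3 - <<'E'
from h import *
o=r.observe(); print(o['position'],o['ft_force'],o['eef_rot'])
s,d=snap("side","9");p,d=snap("top","9"); crop(s,285,180,345,270,6,"x");a=cv2.imread("pics/x.png");crop(p,250,170,310,230,6,"x");b=cv2.imread("pics/x.png");crop(s,240,280,370,380,6,"c9h")
cv2.imwrite("pics/c9.png",np.hstack([a[:360],b]))
E
```

```text
[0.42034224 0.23378103 0.16013049] [-0.00450282  0.74394809 -0.43521423] [ 9.64743091e-01 -2.63193398e-01 -1.77753452e-06 -6.48006707e-05]
```

View pics/c9.png

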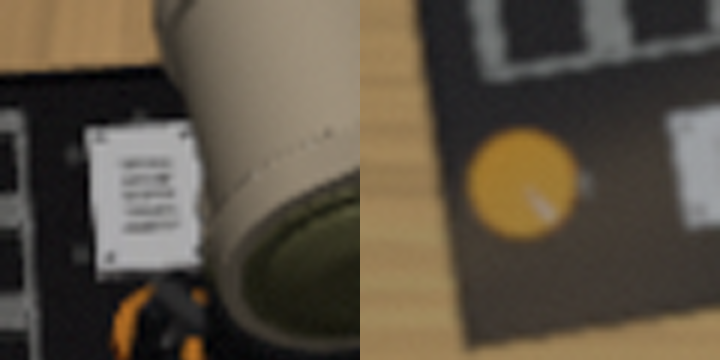

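View pics/side9.png

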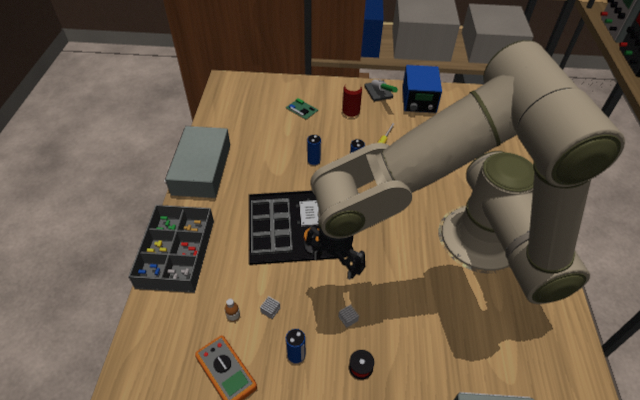

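step_arm:
  steps:
    - [-2,2,0,0,0,10]
    - [-4.4,5.1,0,0,0,20]
    - [-4.4,5.1,-2,0,0,30]
    - [-4.4,5.1,-4,0,0,40]
    - [-4.4,5.1,-6,0,0,50]

```text
time: 20.05
position: [0.3776, 0.2824, 0.0993]
eef_rot: [0.986, 0.168, -0.0, 0.0]
ft_force: [-0.1, 0.4, 0.2]
width: 1.0
```

step_arm:
  steps:
    - [0,0,0,0,0,10]
    - [0,0,0,0,0,17.5]
    - [0,0,-2,0,0,17.5]
    - [0,0,-3,0,0,17.5]
    - [0,0,-3,0,0,17.5]

```text
time: 20.68
position: [0.3773, 0.2826, 0.0695]
eef_rot: [0.95, 0.314, -0.001, 0.0]
ft_force: [-0.3, 0.3, 0.3]
width: 1.002
```

```bash
python3 - <<'E'
from h import *
o=r.observe(); print(o['position'],o['ft_force'],o['eef_rot'], np.degrees(2*np.arctan2(o['eef_rot'][1],o['eef_rot'][0])))
s,d=snap("side","10"); crop(s,290,260,410,350,6,"c10")
E
```

```text
[0.37730144 0.28256446 0.06952736] [-0.31194793  0.33143084  0.33703201] [ 9.49578160e-01  3.13529468e-01 -7.62426050e-04  9.17867982e-05] 36.5441350291709
```

View pics/c10.png

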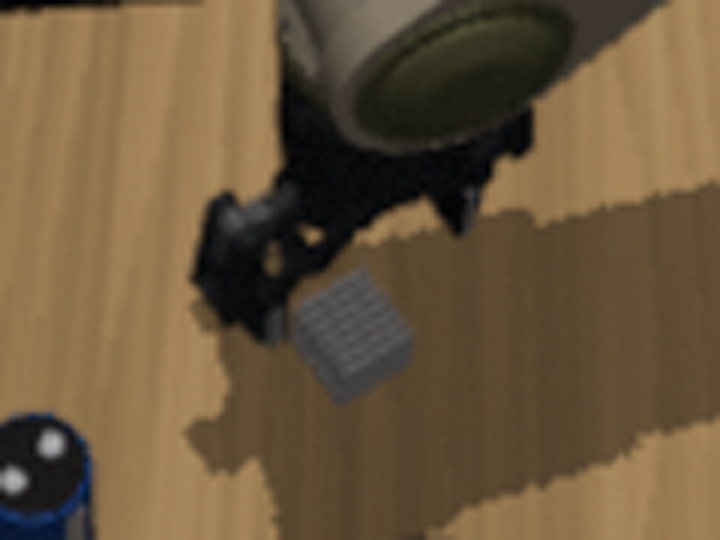

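step_arm:
  steps:
    - [-0.1,0.25,-1.5,0,0,0]
    - [-0.1,0.25,-3,0,0,0]
    - [-0.1,0.25,-3.8,0,0,0]
    - [-0.1,0.25,-4.1,0,0,0]
    - [-0.1,0.25,-4.1,0,0,0]

```text
time: 21.35
position: [0.3765, 0.2855, 0.0289]
eef_rot: [0.949, 0.314, -0.0, 0.0]
ft_force: [-0.3, -0.1, 0.4]
width: 0.998
```

step_arm:
  steps:
    - [0,0,0,0,0,0]
    - [0,0,0,0,0,0]
    - [0,0,0,0,0,0]
    - [0,0,0,0,0,0]
    - [0,0,0,0,0,0]
  jaw: 200
  squeeze: 30

```text
time: 21.98
position: [0.3767, 0.2856, 0.0293]
eef_rot: [0.949, 0.314, 0.0, -0.0]
ft_force: [-1.8, -0.2, 5.6]
width: 0.412
```

step_arm:
  steps:
    - [0,0,3,0,0,0]
    - [0,0,8,0,0,0]
    - [3,-5,9,0,0,-9]
    - [6,-10,9,0,0,-18]
    - [9,-15,9,0,0,-27.4]

```text
time: 22.6
position: [0.467, 0.1339, 0.119]
eef_rot: [0.997, 0.078, 0.0, -0.0]
ft_force: [0.4, 0.4, -0.5]
width: 0.417
```

step_arm:
  steps:
    - [3,-5,0,0,0,0]
    - [6,-10,0,0,0,0]
    - [9,-15,0,0,0,0]
    - [12,-18.5,0,0,0,0]
    - [12.1,-19.1,-2,0,0,0]

```text
time: 23.22
position: [0.5892, -0.0582, 0.0992]
eef_rot: [0.997, 0.079, 0.001, 0.001]
ft_force: [0.2, 0.5, -1.6]
width: 0.41
```

step_arm:
  steps:
    - [0,0,-2,0,0,0]
    - [0,0,-3,0,0,0]
    - [0,0,-3,0,0,0]
    - [0,0,-3,0,0,0]

```text
time: 23.72
position: [0.5878, -0.0555, 0.0698]
eef_rot: [0.997, 0.08, 0.001, 0.0]
ft_force: [0.2, -0.2, -0.7]
width: 0.418
```

```bash
python3 - <<'E'
from h import *
o=r.observe(); print(o['position'],o['ft_force'],o['width'], np.degrees(2*np.arctan2(o['eef_rot'][1],o['eef_rot'][0])))
s,d=snap("side","11"); crop(s,230,160,340,260,7,"c11")
E
```

```text
[ 0.58779432 -0.05548901  0.06977364] [ 0.22404295 -0.22551709 -0.74014419] 0.417580759959226 9.20288571949135
```

View pics/c11.png

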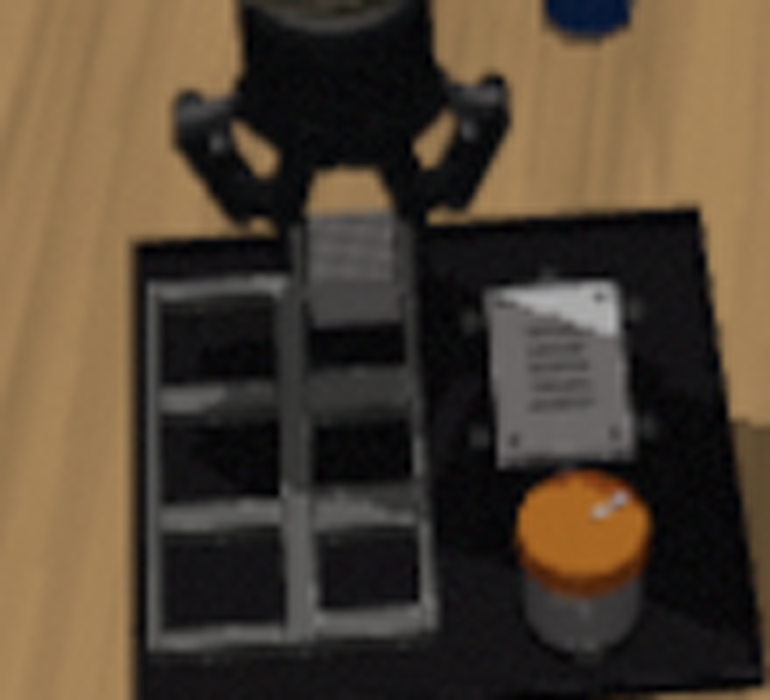

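```bash
python3 - <<'E'
from h import *
f=lambda q:[((x+.5)/7-.5+230,(y+.5)/7-.5+160) for x,y in q]
a=ray("side",f([(313,326),(399,319)]),.041)*1000; b=ray("side",f([(308,376),(412,366)]),.016)*1000
t=np.radians(9.15); u=np.array([-np.sin(t),np.cos(t)])
print(a.round(1),b.round(1)); print("hs",a.mean(0)[:2]-18*u,"pocket",b.mean(0)[:2]-21*u)
E
```

```text
[[602.2 -34.   41. ]
 [567.  -40.6  41. ]] [[604.9 -27.2  16. ]
 [562.  -36.   16. ]]
hs [587.4923475  -55.03197905] pocket [586.78271953 -52.33753951]
```

```bash
python3 - <<'E'
from meas import *
for n in("top","side"):
    p,d=load(n,"0"); C=cloud(n,d); H=hsv(p)
    m=(H[...,1]<60)&(H[...,2]>95)&win(n,(.6,.02),.12)
    m=cv2.erode(m.astype(np.uint8),np.ones((2,2)))>0
    z=C[m][:,2]; print(n,m.sum(),np.percentile(z,[10,25,50,75,90]).round(4))
    w=win(n,(.37,-.1),.05); print("bench",np.median(C[w][:,2]))
    m=win(n,(.48,.0),.015); print("floor",np.median(C[m][:,2]))
# dark interior centroids
p,d=load("top","0"); q=cv2.resize(p,None,fx=8,fy=8,interpolation=cv2.INTER_CUBIC); v=cv2.cvtColor(q,cv2.COLOR_RGB2GRAY)
w=cv2.resize(win("top",(.6,.02),.12).astype(np.uint8),None,fx=8,fy=8)>0
m=((v<72)&w).astype(np.uint8); m=cv2.morphologyEx(m,2,np.ones((9,9)))
n,l,st,c=cv2.connectedComponentsWithStats(m)
for i in range(1,n):
    if 1500<st[i,4]<20000:
        cs,_=cv2.findContours((l==i).astype(np.uint8),0,1); k=max(cs,key=cv2.contourArea)[:,0,:]; 
        W=ray("top",(k+.5)/8-.5,.016)[:,:2]*1000; (a,b),(ww,h),an=cv2.minAreaRect(W.astype(np.float32)); print(np.round([a,b,ww,h,an],1))
cv2.imwrite("pics/mt.png",m[130*8:190*8,255*8:345*8]*255)
E
```

```text
top 367 [0.0128 0.0142 0.0157 0.0175 0.0192]
bench -0.00027088254631435493
floor 0.004537345303786022Traceback (most recent call last):
  File "<stdin>", line 6, in <module>
    return _quantile_unchecked(
        a, q, axis, out, overwrite_input, method, keepdims, weights)
    return _ureduce(a,
                    func=_quantile_ureduce_func,
    ...<5 lines>...
                    overwrite_input=overwrite_input,
                    method=method)
    r = func(a, **kwargs)
    result = _quantile(arr,
                       quantiles=q,
    ...<2 lines>...
                       out=out,
                       weights=wgt)
    slices_having_nans = np.isnan(arr[-1, ...])
                                  ~~~^^^^^^^^^
IndexError: index -1 is out of bounds for axis 0 with size 0
```

```bash
python3 - <<'E'
from meas import *
p,d=load("top","0"); q=cv2.resize(p,None,fx=8,fy=8,interpolation=cv2.INTER_CUBIC); v=cv2.cvtColor(q,cv2.COLOR_RGB2GRAY)
w=cv2.resize(win("top",(.6,.02),.12).astype(np.uint8),None,fx=8,fy=8)>0
m=((v<62)&w).astype(np.uint8); m=cv2.morphologyEx(m,2,np.ones((9,9)))
n,l,st,c=cv2.connectedComponentsWithStats(m)
for i in range(1,n):
    if 1500<st[i,4]<20000:
        cs,_=cv2.findContours((l==i).astype(np.uint8),0,1); k=max(cs,key=cv2.contourArea)[:,0,:]; 
        W=ray("top",(k+.5)/8-.5,.016)[:,:2]*1000; (a,b),(ww,h),an=cv2.minAreaRect(W.astype(np.float32)); print(np.round([a,b,ww,h,an],1))
T=np.array([548.9,1.2]);t=np.radians(9.15);Rm=np.array([[np.cos(t),-np.sin(t)],[np.sin(t),np.cos(t)]])
for x in(30,88):
    for y in(-62,0,62): print(x,y,(T+Rm@[x,y]).round(1), proj("side",np.r_[(T+Rm@[x,y])/1000,.004]).round(1))
E
```

```text
[646.8 -45.8  48.9  48.    9.3]
[636.8  15.2  48.7  48.4   9.8]
[618.9 -91.7  87.4  13.3   9.5]
[626.6  76.5  48.7  48.3   9.7]
[589.6 -55.   39.8  39.6   8.8]
[579.6   6.   39.9  39.8   9.3]
[569.5  67.1  39.9  40.    9.9]
30 -62 [588.4 -55.2] [[280.5 208.9]]
30 0 [578.5   6. ] [[281.3 225.3]]
30 62 [568.7  67.2] [[282.2 242.6]]
88 -62 [645.6 -46. ] [[261.1 210.1]]
88 0 [635.8  15.2] [[261.3 226.5]]
88 62 [625.9  76.4] [[261.6 244. ]]
```

step_arm:
  steps:
    - [0.05,0.15,-1,0,0,0]
    - [0.05,0.15,-1.8,0,0,0]
    - [0.05,0.15,-2.2,0,0,0]
    - [0.05,0.15,-2.2,0,0,0]

```text
time: 24.28
position: [0.5878, -0.054, 0.0466]
eef_rot: [0.997, 0.08, -0.0, -0.0]
ft_force: [-0.1, -0.2, 0.3]
width: 0.413
```

```bash
python3 - <<'E'
from h import *
o=r.observe(); print(o['position'],o['ft_force'],o['width'], np.degrees(2*np.arctan2(o['eef_rot'][1],o['eef_rot'][0])))
s,d=snap("side","12"); crop(s,255,180,310,235,12,"c12")
E
```

```text
[ 0.58776991 -0.05398957  0.04659663] [-0.05563148 -0.18282633  0.30801469] 0.4131040730526061 9.189300946326389
```

View pics/c12.png

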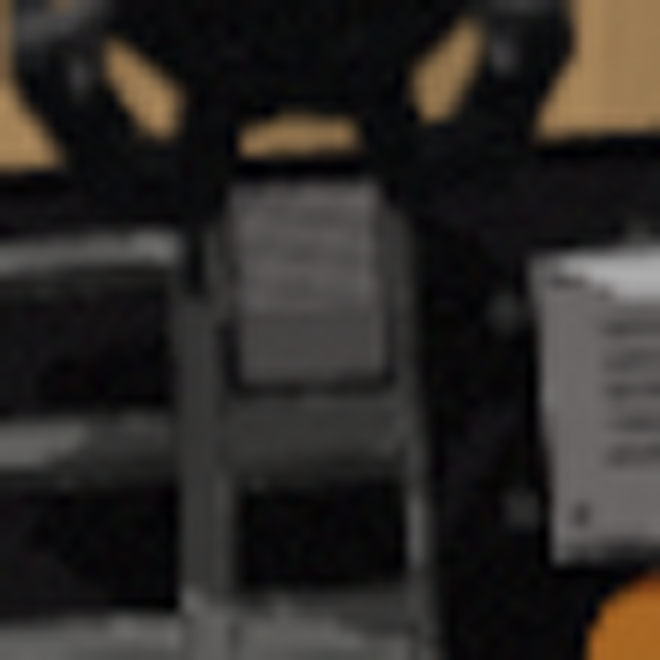

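step_arm:
  steps:
    - [0,0,-0.4,0,0,0]
    - [0,0,-0.8,0,0,0]
    - [0,0,-1.1,0,0,0]
    - [0,0,-1.1,0,0,0]

```text
time: 24.82
position: [0.5878, -0.054, 0.0357]
eef_rot: [0.997, 0.08, -0.0, -0.0]
ft_force: [1.0, -0.5, -0.3]
width: 0.415
```

step_arm:
  steps:
    - [0,0,-0.15,0,0,0]
    - [0,0,-0.3,0,0,0]
    - [0,0,-0.3,0,0,0]

```text
time: 25.2
position: [0.588, -0.054, 0.0333]
eef_rot: [0.997, 0.08, 0.0, 0.0]
ft_force: [-2.2, 0.5, 3.8]
width: 0.413
```

step_arm:
  steps:
    - [0,0,0,0,0,0]
    - [0,0,0,0,0,0]
    - [0,0,0.5,0,0,0]
    - [0,0,4,0,0,0]
    - [0,0,9,0,0,0]
  jaw: 75

```text
time: 25.82
position: [0.5873, -0.0539, 0.1234]
eef_rot: [0.997, 0.08, -0.001, -0.0]
ft_force: [1.2, -0.4, 1.2]
width: 0.707
```

step_arm:
  steps:
    - [0,6,0,0,0,-8]
    - [0,12,0,0,0,-16]
    - [0,18,0,0,0,-24]
    - [0,24,0,0,0,-32]
    - [-1,30,0,0,0,-37.2]
  jaw: 0

```text
time: 26.45
position: [0.5779, 0.2479, 0.1233]
eef_rot: [0.97, -0.244, 0.0, -0.0]
ft_force: [0.5, 0.7, 0.2]
width: 0.999
```

```bash
python3 - <<'E'
from h import *
o=r.observe(); print(o['position'],o['ft_force'],o['width'], np.degrees(2*np.arctan2(o['eef_rot'][1],o['eef_rot'][0])))
s,d=snap("side","13"); p,d=snap("top","13"); crop(s,220,180,350,350,4.5,"x"); a=cv2.imread("pics/x.png"); cv2.imwrite("pics/c13.png",a[:600])
E
```

```text
[0.57790017 0.24787165 0.12334757] [0.48714387 0.67256718 0.20855892] 0.9989805029526684 -28.226988258679132
```

View pics/side13.png

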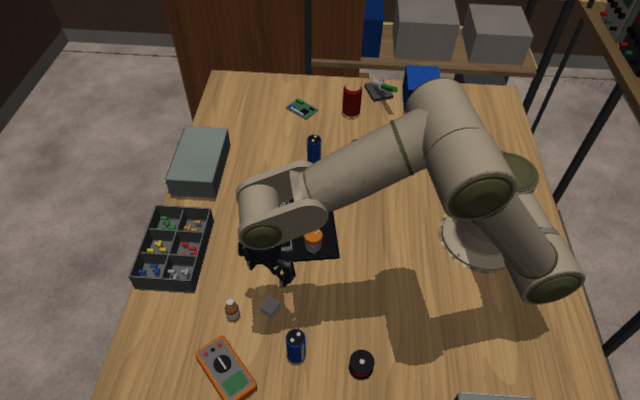

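View pics/top13.png

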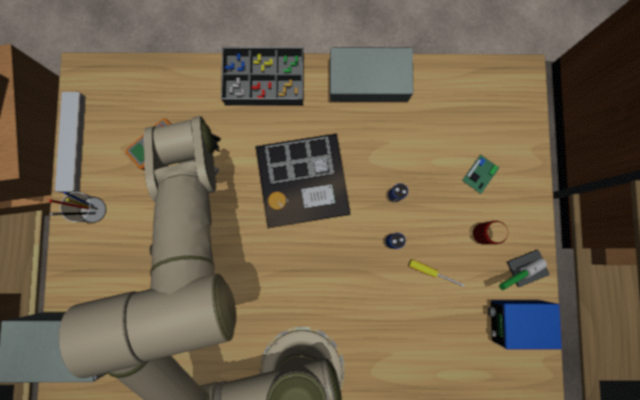

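step_arm:
  steps:
    - [-0.2,2.85,0,0,0,0]
    - [-0.2,2.85,-3,0,0,0]
    - [-0.2,2.85,-6,0,0,0]
    - [-0.2,2.85,-6.5,0,0,0]
    - [-0.2,2.85,-6.5,0,0,0]

```text
time: 27.18
position: [0.5764, 0.2743, 0.0589]
eef_rot: [0.97, -0.242, 0.0, -0.0]
ft_force: [-0.0, -1.0, 0.5]
width: 0.999
```

```bash
python3 - <<'E'
from h import *
o=r.observe(); print(o['position'],o['ft_force'],o['width'])
s,d=snap("side","14"); crop(s,210,250,320,340,6,"c14")
E
```

```text
[0.5763794  0.27431366 0.05885074] [-0.00227798 -0.99436561  0.51873887] 0.9987023780374806
```

View pics/c14.png

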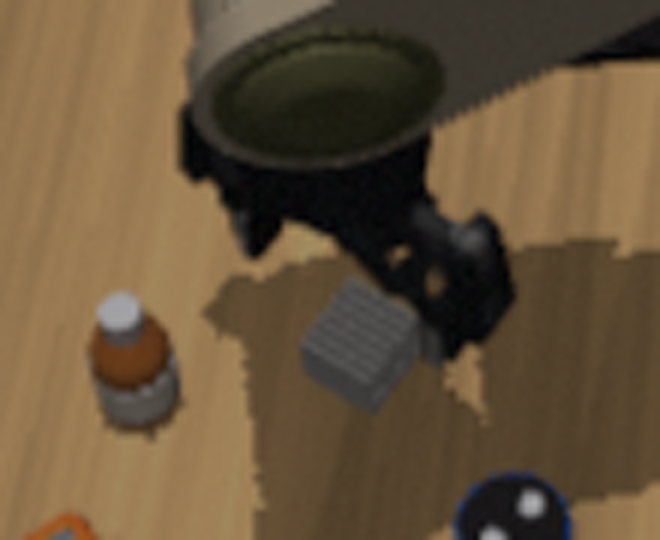

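step_arm:
  steps:
    - [0,0.2,-1.5,0,0,0]
    - [0,0.2,-2.5,0,0,0]
    - [0,0.2,-3,0,0,0]
    - [0,0.2,-3,0,0,0]

```text
time: 27.72
position: [0.5758, 0.2764, 0.0276]
eef_rot: [0.97, -0.242, -0.0, 0.0]
ft_force: [-0.3, -0.8, 0.3]
width: 1.001
```

step_arm:
  steps:
    - [0,0,0,0,0,0]
    - [0,0,0,0,0,0]
    - [0,0,0,0,0,0]
    - [0,0,0,0,0,0]
    - [0,0,0,0,0,0]
  jaw: 200
  squeeze: 30

```text
time: 28.35
position: [0.5761, 0.2765, 0.0284]
eef_rot: [0.97, -0.242, 0.0, -0.0]
ft_force: [-0.6, -0.0, 3.5]
width: 0.417
```

step_arm:
  steps:
    - [0,0,3,0,0,0]
    - [0,0,8,0,0,0]
    - [0,-6,9,0,0,10]
    - [0,-12,9,0,0,20]
    - [0,-18,9,0,0,30]

```text
time: 28.98
position: [0.5756, 0.0955, 0.1179]
eef_rot: [1.0, 0.019, -0.0, 0.0]
ft_force: [-0.2, -0.1, -0.9]
width: 0.413
```

step_arm:
  steps:
    - [-0.8,-2.8,0,0,0,7.2]
    - [-0.8,-2.8,-3,0,0,7.2]
    - [-0.8,-2.8,-6,0,0,7.2]
    - [-0.8,-2.8,-6.5,0,0,7.2]
    - [-0.8,-2.8,-6.5,0,0,7.2]

```text
time: 29.6
position: [0.5682, 0.0692, 0.0535]
eef_rot: [0.997, 0.079, 0.0, 0.0]
ft_force: [0.5, 0.5, -0.8]
width: 0.414
```

```bash
python3 - <<'E'
from h import *
o=r.observe(); print(o['position'],o['ft_force'],o['width'], np.degrees(2*np.arctan2(o['eef_rot'][1],o['eef_rot'][0])))
s,d=snap("side","15"); crop(s,245,195,320,265,9,"c15")
E
```

```text
[0.56820346 0.06922352 0.05347117] [ 0.54894077  0.54458744 -0.82991148] 0.41433783240778777 9.075762219983638
```

View pics/c15.png

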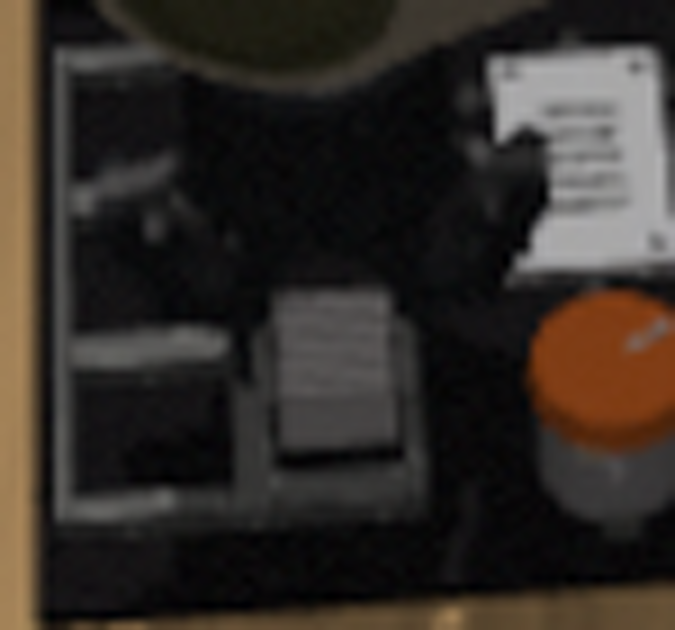

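```bash
python3 - <<'E'
from h import *
f=lambda q:[((x+.5)/9-.5+245,(y+.5)/9-.5+195) for x,y in q]
a=ray("side",f([(283,454),(396,445)]),.0251)*1000; b=ray("side",f([(275,468),(404,459)]),.016)*1000
t=np.radians(9.15); u=np.array([-np.sin(t),np.cos(t)])
print(a.round(1),b.round(1)); print("hs",a.mean(0)[:2]-18*u,"pocket",b.mean(0)[:2]-21*u)
E
```

```text
[[582.1  91.5  25.1]
 [547.9  85.5  25.1]] [[585.2  90.6  16. ]
 [545.9  84.2  16. ]]
hs [567.85585376  70.73040629] pocket [568.8733492   66.65897151]
```

step_arm:
  steps:
    - [0.05,-0.25,-0.4,0,0,0]
    - [0.05,-0.25,-0.7,0,0,0]
    - [0.05,-0.25,-0.7,0,0,0]

```text
time: 30.02
position: [0.5684, 0.0667, 0.0459]
eef_rot: [0.997, 0.079, -0.0, -0.0]
ft_force: [-1.0, 0.8, -0.7]
width: 0.413
```

```bash
python3 - <<'E'
from h import *
o=r.observe(); print(o['position'],o['ft_force'],o['width'])
s,d=snap("side","16"); crop(s,260,215,310,260,14,"c16")
E
```

```text
[0.56837056 0.06665476 0.04591136] [-0.98517773  0.81833797 -0.66855659] 0.4128500298674895
```

View pics/c16.png

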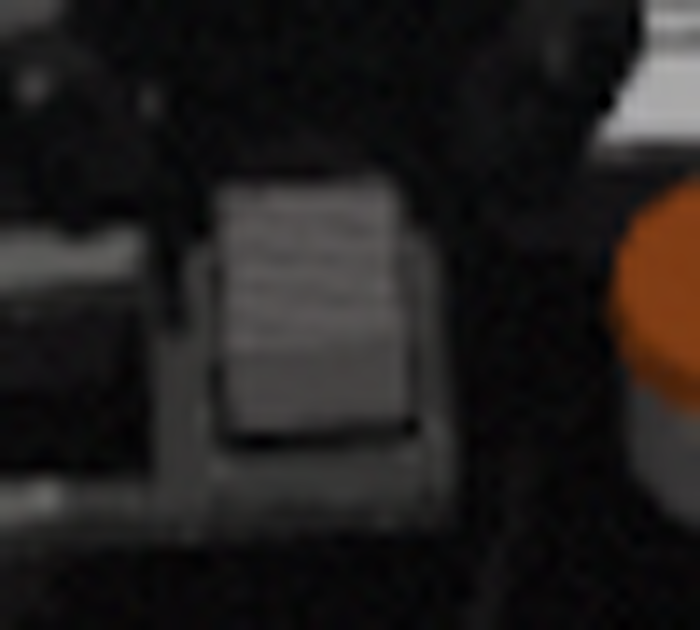

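step_arm:
  steps:
    - [0,0,-0.4,0,0,0]
    - [0,0,-0.8,0,0,0]
    - [0,0,-1.1,0,0,0]
    - [0,0,-1.1,0,0,0]

```text
time: 30.58
position: [0.5683, 0.0667, 0.0347]
eef_rot: [0.997, 0.079, -0.0, -0.0]
ft_force: [-0.1, -0.6, -0.5]
width: 0.413
```

step_arm:
  steps:
    - [0,0,-0.2,0,0,0]
    - [0,0,-0.3,0,0,0]
    - [0,0,-0.3,0,0,0]

```text
time: 30.95
position: [0.5685, 0.0667, 0.0324]
eef_rot: [0.997, 0.079, 0.0, 0.0]
ft_force: [-2.2, -1.2, 4.2]
width: 0.41
```

step_arm:
  steps:
    - [0,0,0,0,0,0]
    - [0,0,0,0,0,0]
    - [0,0,0.5,0,0,0]
    - [0,0,5,0,0,0]
    - [0,0,11,0,0,0]
  jaw: 75

```text
time: 31.58
position: [0.5678, 0.0667, 0.1426]
eef_rot: [0.997, 0.079, -0.001, -0.0]
ft_force: [1.4, -0.3, 1.0]
width: 0.71
```

step_arm:
  steps:
    - [-1,6,5,0,0,0]
    - [-2,12,5,0,0,0]
    - [-4,17,5,0,0,0]
    - [-6,22,5,0,0,0]
    - [-8,27,5,0,0,0]
  jaw: 0

```text
time: 32.2
position: [0.4875, 0.3384, 0.1924]
eef_rot: [0.997, 0.079, 0.0, -0.0]
ft_force: [0.8, 0.9, 0.1]
width: 0.998
```

```bash
python3 - <<'E'
from h import *
o=r.observe(); print(o['position'],o['ft_force'],o['width'])
s,d=snap("side","17"); crop(s,235,180,350,270,6,"c17"); p,d=snap("top","17");crop(p,240,120,360,235,5,"c17t")
E
```

```text
[0.48748382 0.33843452 0.19244229] [0.75957163 0.88583613 0.06711756] 0.9979193859577792
```

View pics/c17.png

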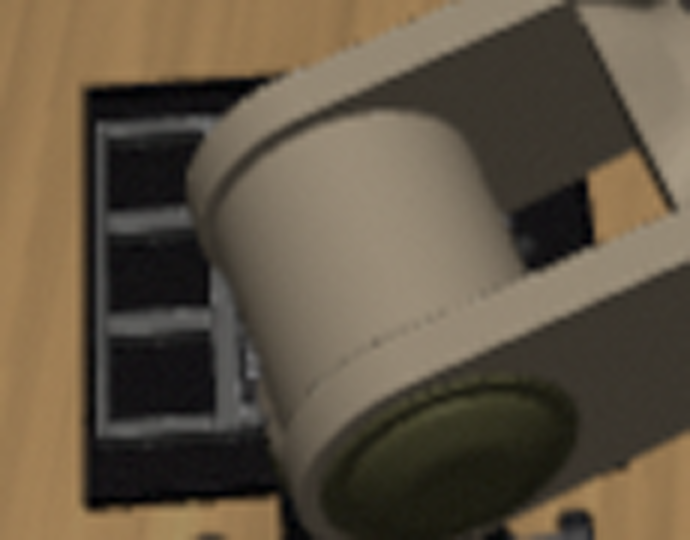

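View pics/c17t.png

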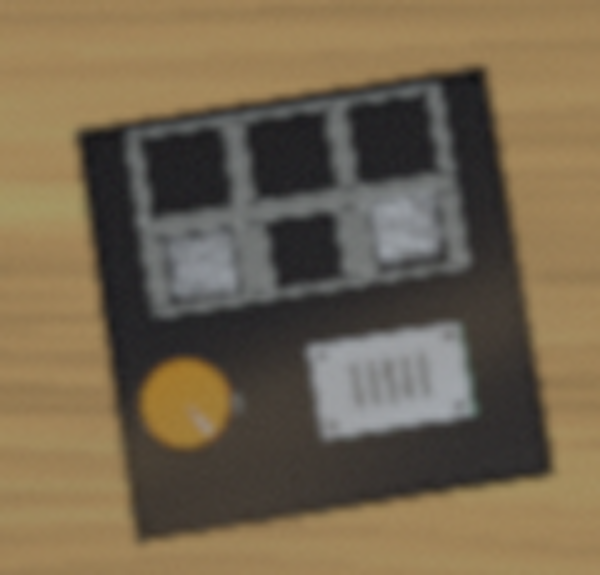

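View pics/side17.png

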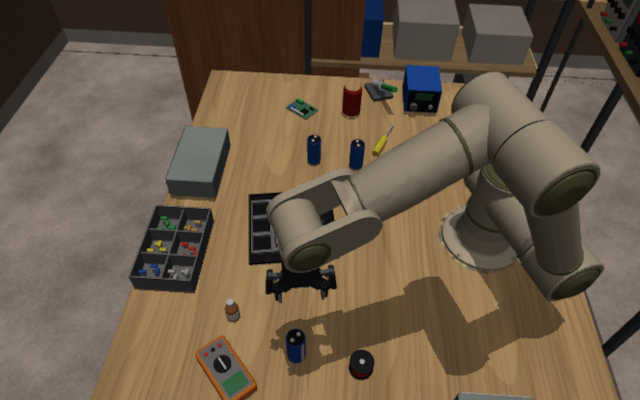

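```bash
python3 - <<'E'
from h import *
g=lambda c,q:[(c[0]-25+(q[0]+.5)/5.2-.5,c[1]-25+(q[1]+.5)/5.2-.5)]
for nm,tc,tq,sc,sq in(("A",(166,195),(107.5,122),(296,345),(128,91)),("B",(398,192),(143,127),(314,149),(130.5,80)),("C",(395,240),(141,133),(357,153),(135,82))):
    print(nm,(ray("top",g(tc,tq),.095)*1000).round(1),(ray("side",g(sc,sq),.095)*1000).round(1))
E
```

```text
A [[498.  386.2  95. ]] [[497.  388.1  95. ]]
B [[ 504.7 -274.6   95. ]] [[ 505.5 -272.    95. ]]
C [[ 368.8 -262.9   95. ]] [[ 367.5 -263.3   95. ]]
```

step_arm:
  steps:
    - [1,4.85,0,0,0,0]
    - [1,4.85,-3,0,0,0]
    - [1,4.85,-6,0,0,0]
    - [1,4.85,-6.2,0,0,0]
    - [1,4.85,-6.2,0,0,0]

```text
time: 32.92
position: [0.4991, 0.3851, 0.1313]
eef_rot: [0.997, 0.079, 0.001, -0.0]
ft_force: [0.5, -0.1, -0.0]
width: 0.997
```

```bash
python3 - <<'E'
from h import *
o=r.observe(); print(o['position'],o['ft_force'],o['width'])
s,d=snap("side","18"); crop(s,240,270,360,370,6,"c18")
E
```

```text
[0.49909349 0.38509339 0.13131117] [ 0.45239052 -0.13948379 -0.03284252] 0.997357284646491
```

View pics/c18.png

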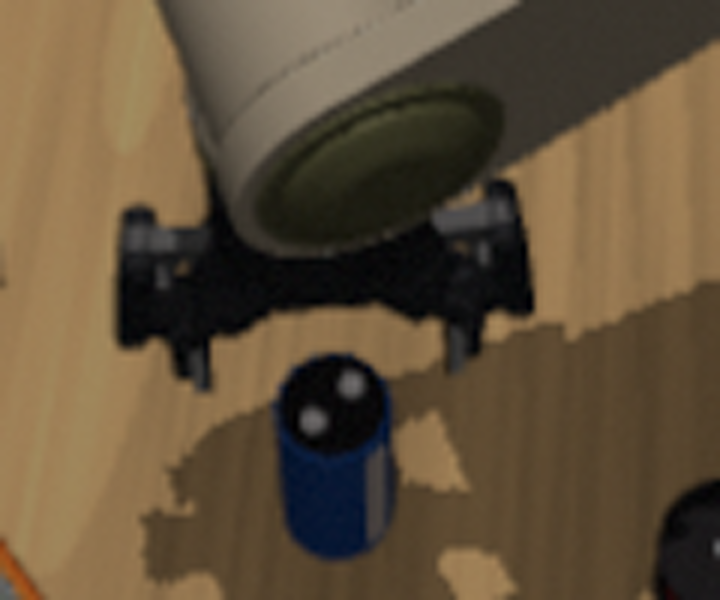

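Gripper straddles can A (centre about crop 333,403). Descend with a small correction and grip.

step_arm:
  steps:
    - [-0.15,0.2,-2,0,0,0]
    - [-0.15,0.2,-4,0,0,0]
    - [-0.15,0.2,-5.6,0,0,0]
    - [-0.15,0.2,-6.1,0,0,0]
    - [-0.15,0.2,-6.1,0,0,0]

```text
time: 33.6
position: [0.4972, 0.3873, 0.0695]
eef_rot: [0.997, 0.079, 0.0, -0.0]
ft_force: [0.1, -0.4, 0.7]
width: 1.002
```

step_arm:
  steps:
    - [0,0,0,0,0,0]
    - [0,0,0,0,0,0]
    - [0,0,0,0,0,0]
    - [0,0,0,0,0,0]
    - [0,0,0,0,0,0]
  jaw: 200
  squeeze: 30

```text
time: 34.22
position: [0.4972, 0.3873, 0.0696]
eef_rot: [0.997, 0.079, 0.0, -0.0]
ft_force: [-0.0, -0.8, 5.4]
width: 0.521
```

step_arm:
  steps:
    - [0,0,3,0,0,0]
    - [0,0,8,0,0,0]
    - [2,-5,10,0,0,0]
    - [4,-10,10,0,0,0]
    - [6,-15,10,0,0,0]

```text
time: 34.85
position: [0.557, 0.2356, 0.1685]
eef_rot: [0.997, 0.079, -0.001, 0.0]
ft_force: [0.7, 0.3, -3.1]
width: 0.519
```

step_arm:
  steps:
    - [2,-5,0,0,0,0]
    - [4,-10,0,0,0,0]
    - [6.4,-15,0,0,0,0]
    - [6.85,-16,0,0,0,0]
    - [6.85,-16,-3,0,0,0]

```text
time: 35.48
position: [0.6264, 0.0765, 0.1398]
eef_rot: [0.997, 0.078, 0.002, 0.0]
ft_force: [0.1, 0.8, -3.2]
width: 0.519
```

step_arm:
  steps:
    - [0,0,-2,0,0,0]
    - [0,0,-3.5,0,0,0]
    - [0,0,-4.2,0,0,0]
    - [0,0,-4.2,0,0,0]

```text
time: 35.98
position: [0.6254, 0.0774, 0.0969]
eef_rot: [0.997, 0.079, -0.0, -0.0]
ft_force: [-0.3, 0.2, -2.3]
width: 0.518
```

```bash
python3 - <<'E'
from h import *
o=r.observe(); print(o['position'],o['ft_force'],o['width'], np.degrees(2*np.arctan2(o['eef_rot'][1],o['eef_rot'][0])))
s,d=snap("side","19"); crop(s,235,180,330,270,8,"c19")
E
```

```text
[0.62539624 0.07740514 0.09693082] [-0.26274004  0.21448788 -2.29728337] 0.5181659365920156 9.082922006174849
```

View pics/c19.png

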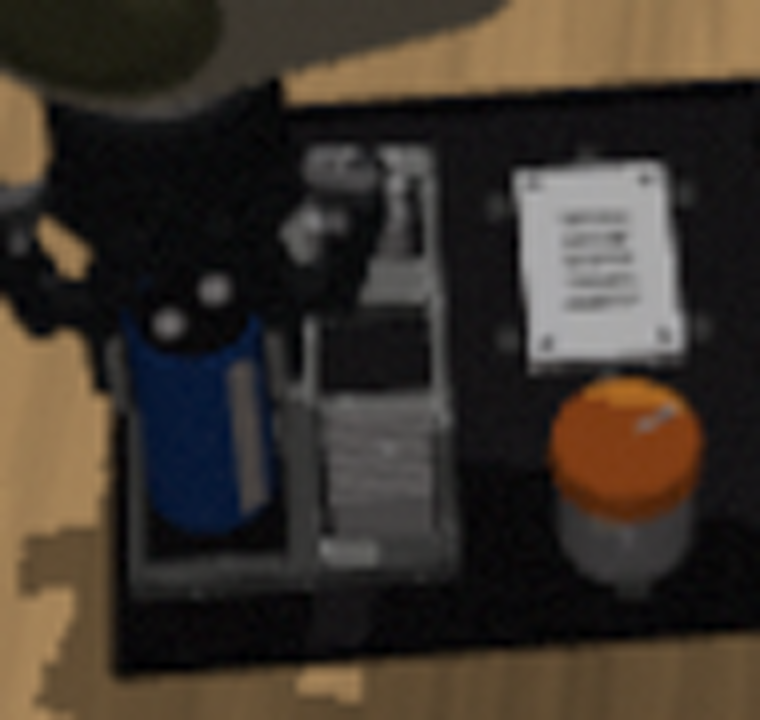

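```bash
python3 - <<'E'
from h import *
f=lambda q:[((x+.5)/8-.5+235,(y+.5)/8-.5+180) for x,y in q]
a=ray("side",f([(208,536)]),.0273)*1000; b=ray("side",f([(148,560),(289,548)]),.016)*1000
l=ray("side",f([(149,500),(272,490)]),.0273)*1000
t=np.radians(9.15); u=np.array([-np.sin(t),np.cos(t)])
print(a.round(1),b.round(1),l.round(1)); c=np.array([423.6,858.6]); 
print("pocket",b.mean(0)[:2]-25*u)
v=(c-[625,77]);v/=np.hypot(*v); print("can",a[0,:2]-22.5*v)
E
```

```text
[[623.4 101.5  27.3]] [[644.6 105.3  16. ]
 [596.8  96.6  16. ]] [[646.   88.   27.3]
 [604.2  80.5  27.3]]
pocket [624.67863807  76.27272553]
can [629.0340537   79.71979542]
```

step_arm:
  steps:
    - [0,-0.2,-0.4,0,0,0]
    - [0,-0.2,-0.9,0,0,0]
    - [0,-0.2,-0.9,0,0,0]

```text
time: 36.4
position: [0.6252, 0.0751, 0.0876]
eef_rot: [0.997, 0.079, -0.0, -0.0]
ft_force: [-0.0, 0.1, -2.5]
width: 0.519
```

```bash
python3 - <<'E'
from h import *
o=r.observe(); print(o['position'],o['ft_force'],o['width'])
s,d=snap("side","20"); crop(s,240,205,290,265,11,"c20")
E
```

```text
[0.62524054 0.07514737 0.08756226] [-0.03168316  0.10165454 -2.47174814] 0.5192510369000444
```

View pics/c20.png

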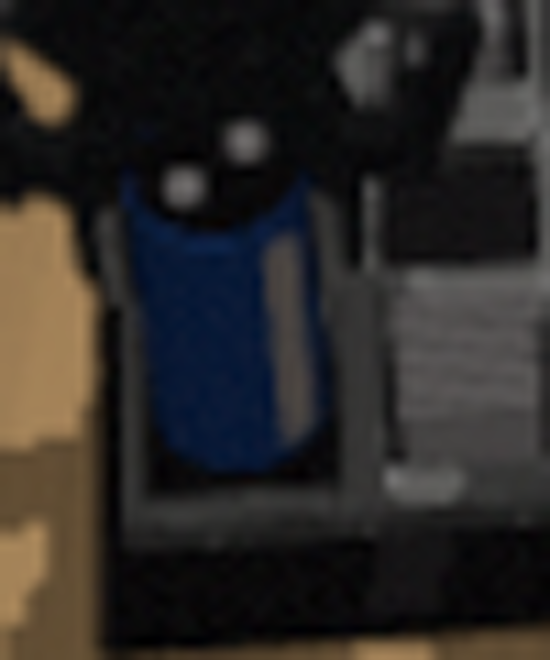

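step_arm:
  steps:
    - [0,0,-0.4,0,0,0]
    - [0,0,-0.8,0,0,0]
    - [0,0,-1.2,0,0,0]
    - [0,0,-1.2,0,0,0]

```text
time: 36.95
position: [0.6253, 0.0752, 0.0755]
eef_rot: [0.997, 0.079, -0.0, -0.0]
ft_force: [1.0, 0.3, -1.9]
width: 0.521
```

step_arm:
  steps:
    - [0,0,-0.15,0,0,0]
    - [0,0,-0.3,0,0,0]
    - [0,0,-0.3,0,0,0]

```text
time: 37.33
position: [0.6256, 0.0752, 0.0736]
eef_rot: [0.997, 0.079, 0.0, 0.0]
ft_force: [-0.8, -0.2, 3.4]
width: 0.519
```

step_arm:
  steps:
    - [0,0,0,0,0,0]
    - [0,0,0,0,0,0]
    - [0,0,2,0,0,0]
    - [0,0,6,0,0,0]
    - [0,0,10,0,0,0]
  jaw: 75

```text
time: 37.95
position: [0.6253, 0.0752, 0.174]
eef_rot: [0.997, 0.079, -0.0, -0.0]
ft_force: [0.7, -0.2, 0.4]
width: 0.709
```

step_arm:
  steps:
    - [-2,-6,0,0,0,0]
    - [-4,-12,0,0,0,0]
    - [-6,-18,0,0,0,0]
    - [-8,-24,0,0,0,0]
    - [-10,-29,0,0,0,0]
  jaw: 0

```text
time: 38.58
position: [0.5246, -0.2169, 0.1731]
eef_rot: [0.997, 0.079, 0.0, 0.0]
ft_force: [1.1, -0.3, -0.3]
width: 0.998
```

step_arm:
  steps:
    - [-2,-5.8,0,0,0,0]
    - [-2,-5.8,-2,0,0,0]
    - [-2,-5.8,-4,0,0,0]
    - [-2,-5.8,-4,0,0,0]

```text
time: 39.08
position: [0.5049, -0.2725, 0.1319]
eef_rot: [0.997, 0.079, -0.001, -0.001]
ft_force: [0.4, 0.4, 0.2]
width: 0.999
```

```bash
python3 - <<'E'
from h import *
o=r.observe(); print(o['position'],o['ft_force'],o['width'])
s,d=snap("side","21"); crop(s,230,100,390,260,4,"x"); a=cv2.imread("pics/x.png"); cv2.imwrite("pics/c21.png",a[:600])
E
```

```text
[ 0.50492834 -0.27252874  0.13191519] [0.43690505 0.35452229 0.21438269] 0.9987633472821641
```

View pics/c21.png

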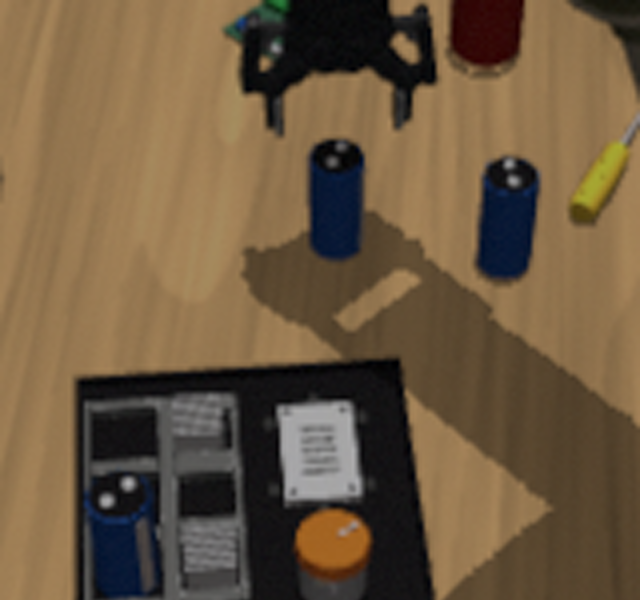

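Can A stands in its pocket; gripper sits over can B. Descend and grip.

step_arm:
  steps:
    - [0,-0.1,-2,0,0,0]
    - [0,-0.1,-4,0,0,0]
    - [0,-0.1,-5.7,0,0,0]
    - [0,-0.1,-6.2,0,0,0]
    - [0,-0.1,-6.2,0,0,0]

```text
time: 39.75
position: [0.5057, -0.2739, 0.0713]
eef_rot: [0.997, 0.079, 0.0, 0.0]
ft_force: [-0.8, -0.4, -0.8]
width: 0.997
```

step_arm:
  steps:
    - [0,0,0,0,0,0]
    - [0,0,0,0,0,0]
    - [0,0,0,0,0,0]
    - [0,0,0,0,0,0]
    - [0,0,0,0,0,0]
  jaw: 200

```text
time: 40.38
position: [0.5057, -0.274, 0.0715]
eef_rot: [0.997, 0.079, 0.0, 0.0]
ft_force: [0.1, 0.2, 5.8]
width: 0.514
```

step_arm:
  steps:
    - [0,0,3,0,0,0]
    - [0,0,8,0,0,0]
    - [3,5,10,0,0,0]
    - [6,10,10,0,0,0]
    - [9,15,10,0,0,0]

```text
time: 41.0
position: [0.596, -0.1222, 0.1708]
eef_rot: [0.997, 0.079, -0.0, -0.0]
ft_force: [0.4, -0.5, -1.7]
width: 0.518
```

step_arm:
  steps:
    - [2,6,0,0,0,0]
    - [3.95,12,0,0,0,0]
    - [3.95,13.7,0,0,0,0]
    - [3.95,13.7,-4,0,0,0]
    - [3.95,13.7,-7,0,0,0]

```text
time: 41.62
position: [0.6342, 0.013, 0.0991]
eef_rot: [0.997, 0.079, -0.001, -0.0]
ft_force: [-0.2, 0.5, -1.6]
width: 0.522
```

step_arm:
  steps:
    - [0,0,-0.4,0,0,0]
    - [0,0,-0.8,0,0,0]
    - [0,0,-0.8,0,0,0]

```text
time: 42.0
position: [0.6353, 0.0129, 0.094]
eef_rot: [0.997, 0.079, 0.001, 0.0]
ft_force: [-0.5, 0.3, -1.0]
width: 0.517
```

```bash
python3 - <<'E'
from h import *
o=r.observe(); print(o['position'],o['ft_force'],o['width'])
s,d=snap("side","22"); crop(s,235,180,305,250,9,"c22"); p,d=snap("top","22"); crop(p,250,120,350,230,6,"c22t")
E
```

```text
[0.63534916 0.01289874 0.09399105] [-0.51561345  0.28680286 -0.98816156] 0.5170061496490715
```

View pics/c22.png

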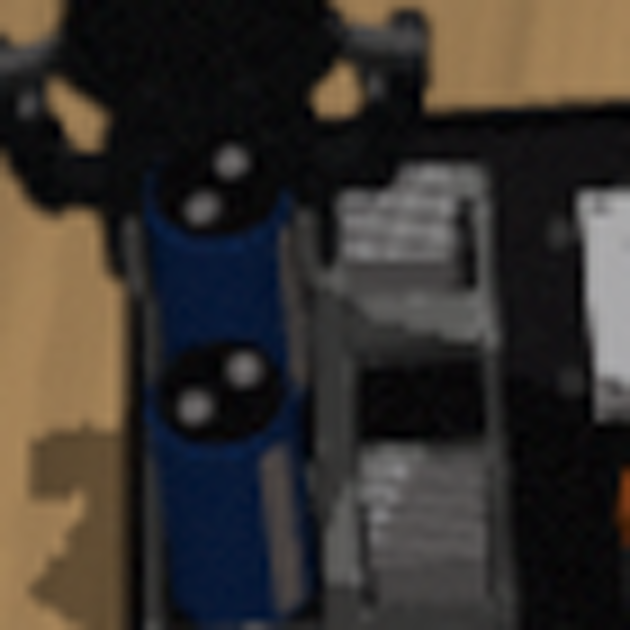

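View pics/c22t.png

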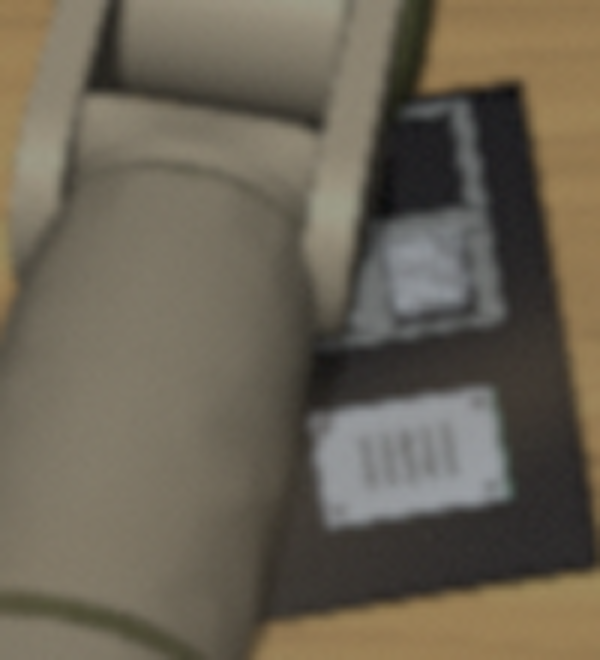

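```bash
python3 - <<'E'
from h import *
f=lambda q:[((x+.5)/9-.5+235,(y+.5)/9-.5+180) for x,y in q]
print((ray("side",f([(222,390)]),.099)*1000).round(1),(ray("side",f([(219,186)]),.1175)*1000).round(1))
E
```

```text
[[625.3  74.8  99. ]] [[634.2  11.3 117.5]]
```

step_arm:
  steps:
    - [0.05,0.2,0,0,0,0]
    - [0.05,0.2,-0.4,0,0,0]
    - [0.05,0.2,-0.7,0,0,0]
    - [0.05,0.2,-0.9,0,0,0]
    - [0.05,0.2,-0.9,0,0,0]

```text
time: 42.72
position: [0.6354, 0.0152, 0.0838]
eef_rot: [0.997, 0.079, -0.0, -0.0]
ft_force: [-0.3, 0.5, -1.3]
width: 0.518
```

step_arm:
  steps:
    - [0,0,-0.2,0,0,0]
    - [0,0,-0.4,0,0,0]
    - [0,0,-0.6,0,0,0]

```text
time: 43.1
position: [0.6354, 0.0152, 0.0778]
eef_rot: [0.997, 0.079, -0.0, 0.0]
ft_force: [0.3, 0.8, -2.1]
width: 0.522
```

Bottom is 6 mm above the bench datum, inside the walls with no contact. Continue to the floor.

step_arm:
  steps:
    - [0,0,-0.2,0,0,0]
    - [0,0,-0.35,0,0,0]
    - [0,0,-0.35,0,0,0]

```text
time: 43.48
position: [0.6356, 0.0152, 0.0755]
eef_rot: [0.997, 0.079, 0.0, 0.0]
ft_force: [-3.2, 0.7, 6.8]
width: 0.52
```

step_arm:
  steps:
    - [0,0,0,0,0,0]
    - [0,0,0,0,0,0]
    - [0,0,2,0,0,0]
    - [0,0,6,0,0,0]
    - [0,0,10,0,0,0]
  jaw: 75

```text
time: 44.1
position: [0.6354, 0.0152, 0.1755]
eef_rot: [0.997, 0.079, -0.0, -0.0]
ft_force: [0.7, 1.2, -0.3]
width: 0.706
```

step_arm:
  steps:
    - [-5,-4,0,0,0,0]
    - [-10,-8,0,0,0,0]
    - [-15,-12,0,0,0,0]
    - [-20,-16,0,0,0,0]
    - [-24,-21,0,0,0,0]
  jaw: 0

```text
time: 44.72
position: [0.3986, -0.1897, 0.1747]
eef_rot: [0.997, 0.079, 0.0, 0.0]
ft_force: [0.6, -1.2, -0.6]
width: 0.999
```

step_arm:
  steps:
    - [-2.6,-6.7,0,0,0,0]
    - [-2.6,-6.7,-2,0,0,0]
    - [-2.6,-6.7,-4,0,0,0]
    - [-2.6,-6.7,-4,0,0,0]

```text
time: 45.22
position: [0.3738, -0.2557, 0.1337]
eef_rot: [0.997, 0.079, -0.001, -0.001]
ft_force: [-0.9, -0.7, 0.7]
width: 0.997
```

```bash
python3 - <<'E'
from h import *
o=r.observe(); print(o['position'],o['ft_force'],o['width'])
s,d=snap("side","23"); crop(s,230,100,390,260,4,"x"); a=cv2.imread("pics/x.png"); cv2.imwrite("pics/c23.png",a[:600])
E
```

```text
[ 0.37375949 -0.25571872  0.13366073] [-0.93974686 -0.73085378  0.68114735] 0.9974297587179274
```

View pics/c23.png

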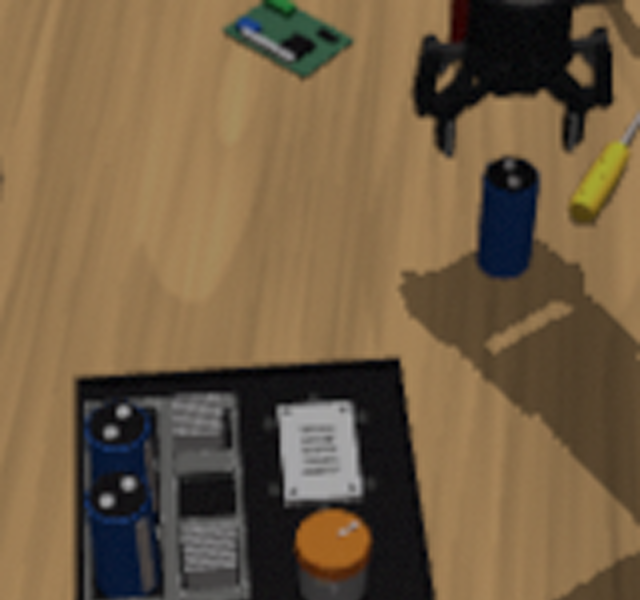

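step_arm:
  steps:
    - [-0.55,-0.75,0,0,0,0]
    - [-0.55,-0.75,-2,0,0,0]
    - [-0.55,-0.75,-4.5,0,0,0]
    - [-0.55,-0.75,-6.3,0,0,0]
    - [-0.55,-0.75,-6.3,0,0,0]

```text
time: 45.9
position: [0.3685, -0.2636, 0.0714]
eef_rot: [0.997, 0.079, -0.0, -0.0]
ft_force: [-0.0, -0.4, 0.8]
width: 1.001
```

step_arm:
  steps:
    - [0,0,0,0,0,0]
    - [0,0,0,0,0,0]
    - [0,0,0,0,0,0]
    - [0,0,0,0,0,0]
    - [0,0,0,0,0,0]
  jaw: 200

```text
time: 46.52
position: [0.369, -0.2639, 0.0723]
eef_rot: [0.997, 0.079, 0.0, 0.001]
ft_force: [-1.6, 0.3, 6.3]
width: 0.518
```

step_arm:
  steps:
    - [0,0,3,0,0,0]
    - [0,0,8,0,0,0]
    - [5,3,10,0,0,0]
    - [10,6,10,0,0,0]
    - [15,10,10,0,0,0]

```text
time: 47.15
position: [0.519, -0.1636, 0.1718]
eef_rot: [0.997, 0.079, 0.0, 0.0]
ft_force: [0.4, -0.8, -1.6]
width: 0.518
```

step_arm:
  steps:
    - [4.5,4,0,0,0,0]
    - [9,8,0,0,0,0]
    - [12.6,11.75,0,0,0,0]
    - [12.6,11.75,-4,0,0,0]
    - [12.6,11.75,-7,0,0,0]

```text
time: 47.78
position: [0.6431, -0.0461, 0.0994]
eef_rot: [0.997, 0.08, -0.001, -0.0]
ft_force: [1.2, -0.4, -2.3]
width: 0.519
```

step_arm:
  steps:
    - [0,0,-0.3,0,0,0]
    - [0,0,-0.5,0,0,0]
    - [0,0,-0.5,0,0,0]

```text
time: 48.15
position: [0.6441, -0.0472, 0.0979]
eef_rot: [0.997, 0.079, 0.001, 0.0]
ft_force: [-0.1, -0.2, -0.7]
width: 0.522
```

```bash
python3 - <<'E'
from h import *
o=r.observe(); print(o['position'],o['ft_force'],o['width'])
s,d=snap("side","24"); crop(s,235,160,305,230,9,"c24")
E
```

```text
[ 0.64408672 -0.04723242  0.09788634] [-0.09354161 -0.17603459 -0.71774263] 0.5217872677132358
```

View pics/c24.png

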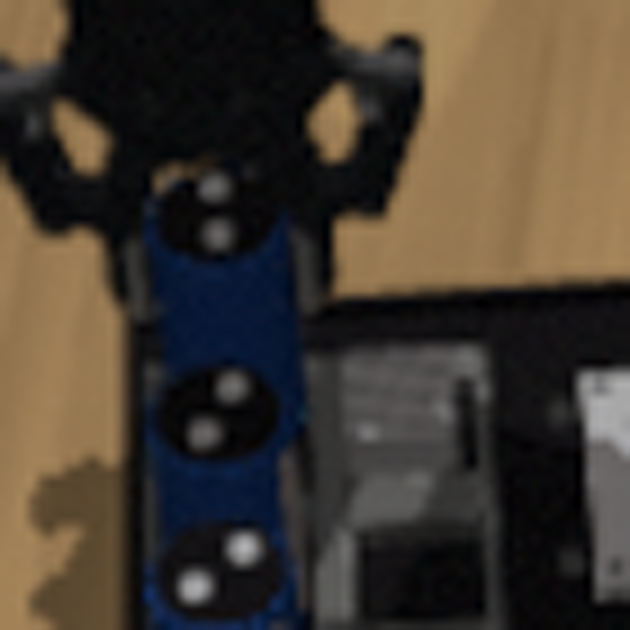

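step_arm:
  steps:
    - [0.1,0.1,0,0,0,0]
    - [0.1,0.1,-0.5,0,0,0]
    - [0.1,0.1,-0.9,0,0,0]
    - [0.1,0.1,-1.1,0,0,0]
    - [0.1,0.1,-1.1,0,0,0]

```text
time: 48.82
position: [0.6445, -0.046, 0.0853]
eef_rot: [0.997, 0.079, -0.0, -0.0]
ft_force: [-0.0, -0.5, -2.3]
width: 0.515
```

step_arm:
  steps:
    - [0,0,-0.2,0,0,0]
    - [0,0,-0.4,0,0,0]
    - [0,0,-0.6,0,0,0]

```text
time: 49.2
position: [0.6445, -0.046, 0.0793]
eef_rot: [0.997, 0.079, -0.0, 0.0]
ft_force: [0.0, 1.2, -1.8]
width: 0.518
```

step_arm:
  steps:
    - [0,0,-0.2,0,0,0]
    - [0,0,-0.4,0,0,0]
    - [0,0,-0.4,0,0,0]

```text
time: 49.58
position: [0.6446, -0.046, 0.0764]
eef_rot: [0.997, 0.079, 0.0, 0.0]
ft_force: [-4.3, 0.1, 4.6]
width: 0.521
```

step_arm:
  steps:
    - [0,0,0,0,0,0]
    - [0,0,0,0,0,0]
    - [0,0,2,0,0,0]
    - [0,0,6,0,0,0]
    - [0,0,10,0,0,0]
  jaw: 75

```text
time: 50.2
position: [0.6445, -0.046, 0.1765]
eef_rot: [0.997, 0.079, -0.0, -0.0]
ft_force: [-0.4, 0.6, 1.4]
width: 0.703
```

step_arm:
  steps:
    - [-5,-5,3,0,0,0]
    - [-10,-10,5,0,0,0]
    - [-14,-15,6,0,0,0]
    - [-18,-20,6,0,0,0]
    - [-22,-24,6,0,0,0]

```text
time: 50.82
position: [0.4385, -0.2711, 0.2355]
eef_rot: [0.997, 0.079, 0.0, 0.001]
ft_force: [0.4, -1.5, -0.1]
width: 0.705
```

```bash
python3 - <<'E'
from h import *
o=r.observe(); print(o['position'],o['ft_force'],o['width'])
s,d=snap("side","25"); crop(s,235,170,345,265,6,"c25"); p,d=snap("top","25");crop(p,240,120,360,235,5,"c25t")
E
```

```text
[ 0.43847281 -0.2711309   0.23552402] [ 0.41695117 -1.53877747 -0.14472778] 0.7053669995570411
```

View pics/c25.png

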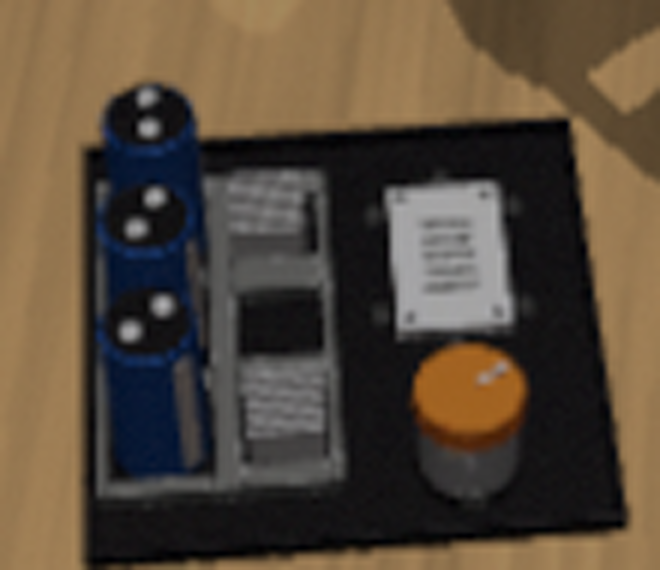

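View pics/c25t.png

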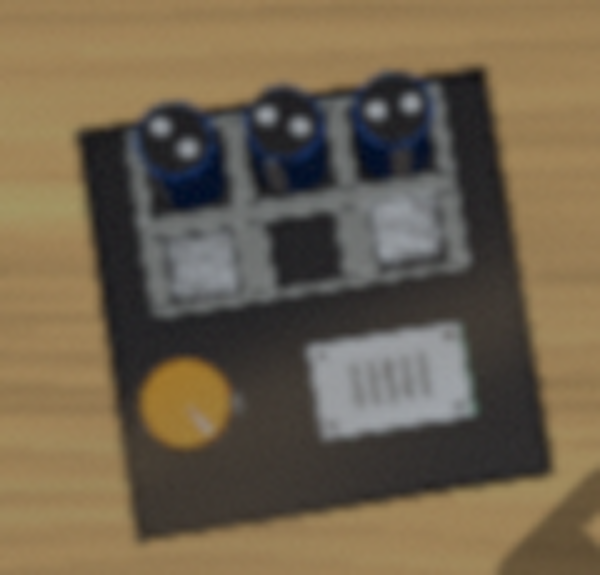

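View pics/side25.png

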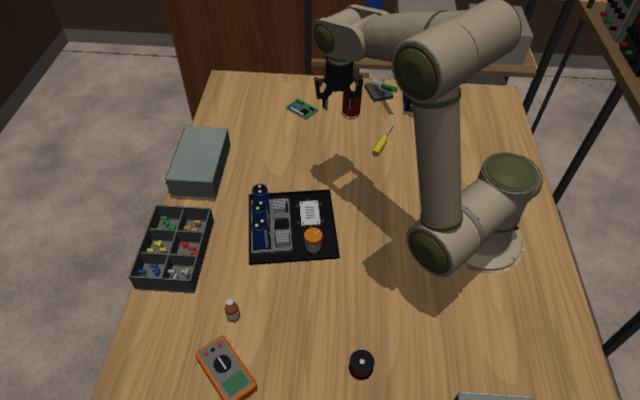

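```bash
python3 - <<'E'
from meas import *
for n in("top",):
    p,d=load(n,"25"); C=cloud(n,d)
    for nm,c,rr,z in(("hs low0",(.588,-.054),.015,.034),("hs low2",(.5685,.067),.015,.034),("plate",(.5018,-.046),.025,.012),("A",(.6255,.075),.017,.1),("B",(.6355,.015),.017,.1),("C",(.6445,-.046),.017,.1)):
        X=C[win(n,c,rr,z)]; X=X[X[:,2]>z-.015]; A=np.c_[X[:,:2]-np.array(c),np.ones(len(X))]; k=np.linalg.lstsq(A,X[:,2],rcond=None)[0]; print(nm,len(X),X[:,2].mean().round(4),np.median(X[:,2]).round(4),k.round(3))
    q=cv2.resize(p,None,fx=8,fy=8,interpolation=cv2.INTER_CUBIC); v=cv2.cvtColor(q,cv2.COLOR_RGB2GRAY)
E
```

```text
hs low0 36 0.0317 0.032 [-0.042 -0.058  0.032]
hs low2 48 0.0313 0.0326 [-0.086 -0.078  0.031]
plate 225 0.0122 0.0121 [-0.011  0.012  0.012]
A 116 0.1101 0.0998 [-3.176 -1.539  0.101]
B 116 0.1105 0.1003 [-3.536 -0.84   0.101]
C 113 0.1 0.1001 [-0.058 -0.034  0.1  ]
```

```bash
python3 - <<'E'
from rig import r
print(r.observe()['joint_vel'].round(3)); print(r.hand_in())
E
```

```text
[ 0.102  0.019 -0.026  0.033  0.009  0.082]
the job is handed in; nothing more can be done
None
```

I finished the kit and handed it in at about 51 s of the 208 s allowed; no verdict was reported. Two heatsinks and three capacitors were present.

- **Plate:** laid in its nest and pressed with 14.6 N. Its top measured 12.1 mm above the bench, so it is flat on the floor. It lies roughly 1–2 mm toward the jar end of the nest, inside the 6 mm limit.
- **Cap:** turned clockwise until the torque jumped to about 1 N m. The stripe on the cap had moved about 133°, which is consistent with the stop; I could not read the cap angle directly.
- **Heatsinks:** standing in pockets low0 and low2. The one in low0 sits 2–3 mm off centre, also inside the 6 mm limit.
- **Capacitors:** standing in tall0, tall1 and tall2, with tops about 100 mm above the bench.

**Checks that disagreed or were weak:**
- The two cameras differed by up to about 3 mm on the pocket positions. I averaged them and felt for contact on the way down; nothing touched a pocket wall.
- Heatsink tops read about 32 mm instead of 34 mm. I put this down to the fins and depth noise, and the tilt fitted from that depth (about 0.07–0.12 rad) is too noisy to confirm the 0.06 rad limit.
- The tilt fits for two of the capacitors failed; in the pictures both stand upright.

The other things on the bench looked undisturbed in the last pictures; I did not measure them, and the gripper and arm partly hid the can. No unexpected contact forces were seen.

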